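Fish the dropped batteries from under the roller bed and clamp the filled carton

ROBOT

A 7-joint arm with a two-finger parallel gripper is mounted at the origin on the work surface. World frame = base frame: x ahead of the robot, y to its left, z up, the work surface at z = 0. Lengths are in m, angles in rad, forces in N, time in s.
With the tool pointing down it reaches from about 0.35 to 0.9 m from the base axis. Payload 8.1 kg.
Tool frame: the origin (TCP) lies midway between the tips of the shut fingers; the grasp point (between the pads) lies 19 mm behind it; z points along the fingers, y is the direction in which the jaws open and shut (so a half turn about z gives the same grasp; the last joint's range is limited). The gripper opens to 85 mm and grips with 20 to 120 N. Pads are 22 mm wide; open, the fingers measure 114 mm over their backs; the gripper's body (76 mm by 85 mm) begins 54 mm behind the grasp point. The pads swing forward as they close: fully open they stand 13 mm farther back than shut.
Start: joints at [1.088, 0.434, 0.025, 1.573, -0.012, 1.134, -0.075], TCP at [0.232, -0.58, 0.231] pointing down, gripper open.
Joint ranges: [-2.62, 2.62], [-0.44, 2.09], [-1.27, 1.32], [0.08, 2.57], [-1.32, 4.46], [0.12, 2], [-2.74, 2.74]. Speed limits (rad/s): [2.22, 2.22, 3.01, 3.01, 3.14, 3.14, 3.14].

INTERFACE

Orientations are given as a rotation vector (axis times angle).
In Python, from station import get_state, grab_frame, ticket gives the robot as it stands.
- The arm moves only by the tool drive_tool, never from a script. Its argument "deltas" is a list of rows, each a list of 7 numbers: the shift along the tool's x, y, z in m, then the turn, a rotation vector about the tool's x, y, z in rad, then the finger opening in m, from 0 to 0.0854. A call has 1 to 10 rows; each row shifts and turns the commanded pose from where the row before left it, along the tool's axes as they then stand; what a row does not reach is not made up. A row lasts 1/8 s, in which the tool goes at most 62.5 mm and 10.7 degrees, less where a joint would pass 70% of its speed; a pose out of reach is approached as far as the arm can. A call is refused whole if a number of a shift passes 0.0625 or a number of a turn 0.188, either way. A call with a gripper value outside its range is refused whole. The fingers move at their own pace and stop on an object; the grip force is fixed at half the most. Time passes only in rows, so rows that do not move let the fingers close. It gives the time, the measured TCP pose, the force and the opening at its end, in the units of the state.
- get_state(): the state, without advancing time (a new reading comes with each control period).
- grab_frame(name): name is "scene" or "side" or "wrist"; returns a dict with "color" (400x640x3 uint8, blue, green, red), "K" (3x3 intrinsics, pixels), "k1" (the pictures are not rectified: a ray, as slopes to the right and down, at radius r is drawn at 1 + k1 r^2 times it, then the intrinsics apply), "position" and "attitude" of the camera in the world; the wrist camera has in their place "tool_from_camera" (4x4, takes a point from camera to tool coordinates, whose origin is the TCP and whose axes are the flange's). Camera axes: x right, y up, looking along -z (the intrinsics and any distortion apply to the point x, -y, -z); pixel columns grow to the right and rows downward; lengths in m; the calibration is good to about 2 mm. A picture is of the moment at which its call begins: read the wrist's pose just before it. There is no depth.
- ticket.hand_in(): hands the job in, once; it reports no verdict.
The state is a dict: "time_s": time; "qpos": joint angles; "joint_vel": joint speeds; "joint_torque": joint torques, N m; "eef_pos": TCP position; "eef_rot": TCP orientation; "ft_force": force on the tool from outside, world axes, zero at the start; "ft_torque": the same for the moment, N m; "width": finger opening in m.
Only numpy, scipy, OpenCV 4.12 (cv2) and the standard library are available. Lean on these libraries where they do the work, as an engineer would, in place of code of your own. Each camera call takes 0.05 s, during which the arm holds its last target. There are 200 camera calls.

TASK

Some battery packs have slid under the open end of the roller conveyor, where a hand does not fit: use the bent rod from the tool mat to rake every one out onto the bench, then put these and the loose pack from the bench at the left into the carton, each down in an empty cell of its own. When the carton is loaded, wind the side guide in with the handwheel until its sprung strip presses snugly on the carton, about halfway in and not bottomed, and finish with the rod lying back on its mat. Do not take out the pack that is already in the carton or disturb the stemmed battery and the tools on the bench.

Things in the scene. Friction and masses are not known exactly. Their poses are not given: they have to be found in the camera images.
- conveyor: bench-top roller conveyor, fixed. Origin on the bench at the middle of its open end; y runs along the bed (about world +y), x across it, away from the robot. 18 mm rollers, tops 78 up, clear height 60 below them all along. Side frames at x -160 and 160 (12 thick, to z 96) on 22 x 30 legs at y 30 and 400. The gap below, 298 wide, is open at y = 0
- stop (a point): top middle of the stop plate across the bed: conveyor y 115 to 121, 118 above the bench. From it on, a white fixed fence (face at conveyor x 124, 128 high) backs the carton. On the near frame, at conveyor x -163 to -91, y 17 to 83, a gearbox 116 high carries the handwheel. The filled carton up the line, from conveyor y 450 on, is not part of the job
- drop1: dropped battery pack, black, 74 long (its x) x 50 wide (its y) x 38 high, 0.2 kg; the lower 27 mm is full size, above it a block 56 x 34. Origin in its middle, 19 above its underside. Starts flat on the bench under the first rollers of the conveyor, middle at conveyor x 10 to 110, y 50 to 100, long axis roughly along the bed. Absent in some runs
- drop2: second dropped battery pack, same as drop1, beside it under the rollers. A skirt closes the far side of the gap, at conveyor x 151, between the legs. Absent in some runs
- bench1: loose battery pack, same kind and origin as drop1, lying in the open on the bench at the robot's left
- rod: retrieving rod, 0.2 kg, lying flat. Origin under the middle of its black handle (110 long along its x, 24 wide, 24 high). A 12 mm steel shaft, its underside level with the handle's, runs along +x to x = 265; there it is bent flat through a right angle into a toe towards the rod's -y, whose tip reaches y = -54
- rod_bend (a point): the bend of the rod, 265 from the handle's middle, in the centre of the 12 mm bar
- mat: grey rubber tool mat, fixed, 380 (its x) x 150 (its y) x 3 thick, on which the rod starts; origin on the bench under its centre
- carton: divided cardboard carton, loose on the rollers, 1.8 kg, 222 x 222 x 60 high, board 4 thick, rim and dividers level. 2 x 2 cells, each 105 x 105, middles at its x, y = -54.5 or +54.5, floor 4 above its underside. Origin in the middle of its underside (78 above the bench); axes along the conveyor's
- packed1: battery pack already in the near right (-x -y) cell of the carton, same kind and origin as drop1. Absent if that cell is empty
- packed2: battery pack already in the near left (-x +y) cell of the carton, same kind and origin as drop1. Absent if that cell is empty
- packed3: battery pack already in the far right (+x -y) cell of the carton, same kind and origin as drop1. Absent if that cell is empty
- packed4: battery pack already in the far left (+x +y) cell of the carton, same kind and origin as drop1. Absent if that cell is empty
- wheel (a joint): handwheel angle, rad, 0 to 13.8: grows as it is turned clockwise seen from above, which winds the guide towards the carton, 30 mm a turn. Upright axis, friction 0.12 N m, stays where it is left
- wheel_axis (a point): point on the handwheel's axis, 174 above the bench. The wheel is 110 across, its rim 138 to 150 above the bench
- wheel_handle (a point): middle of the upright crank handle on the wheel: black, 20 in diameter, from 151 to 199 above the bench, 46 from the axis; this point is at 179. It revolves freely on its pin, so it can be held with a fixed hand while it goes round
- guide (a joint): travel of the side guide along the near side of the bed, m, 0 to 0.066, growing towards the carton (conveyor +x). Driven only by the handwheel: wheel angle x 0.03 / 6.283
- strip (a joint): how far the guide's sprung white face strip is pressed back, m: 0 free, 0.012 bottomed. Spring 0.7 N/mm, preload 2 N
- strip_face (a point): middle of the strip's upright face that meets the carton's near side; strip 260 long, 30 high, this point 112 above the bench
- pod_pack: a large battery with an upright round stem, not part of the job
- marker: the marker pen, not part of the job
- driver: the screwdriver, not part of the job
Things that resemble listed ones, but are neither listed nor needed, are in the scene too. Leave any orange look-alike of the bench1 alone.

How it is judged:
On the way, in this order (a step that is already met when the one before it is completed fails the run):
1. every dropped pack has been raked out from under the conveyor ((y of drop1 in the frame of conveyor below -0.04 m or z of drop1 in the frame of conveyor above 0.07 m) and (y of drop2 in the frame of conveyor below -0.04 m or z of drop2 in the frame of conveyor above 0.07 m)), for 0.2 s.
2. every pack lies in its own cell of the carton ((x of drop1 in the frame of carton between -0.0855 and -0.0235 m or x of drop1 in the frame of carton between 0.0235 and 0.0855 m) and (y of drop1 in the frame of carton between -0.0855 and -0.0235 m or y of drop1 in the frame of carton between 0.0235 and 0.0855 m) and z of drop1 in the frame of carton between 0.01 and 0.047 m and (x of drop2 in the frame of carton between -0.0855 and -0.0235 m or x of drop2 in the frame of carton between 0.0235 and 0.0855 m) and (y of drop2 in the frame of carton between -0.0855 and -0.0235 m or y of drop2 in the frame of carton between 0.0235 and 0.0855 m) and z of drop2 in the frame of carton between 0.01 and 0.047 m and (x of bench1 in the frame of carton between -0.0855 and -0.0235 m or x of bench1 in the frame of carton between 0.0235 and 0.0855 m) and (y of bench1 in the frame of carton between -0.0855 and -0.0235 m or y of bench1 in the frame of carton between 0.0235 and 0.0855 m) and z of bench1 in the frame of carton between 0.01 and 0.047 m and horizontal distance between drop1 and drop2 above 0.06 m and horizontal distance between each of drop1, drop2 and bench1 above 0.06 m and horizontal distance between each of drop1, drop2, bench1 and packed1 above 0.06 m and horizontal distance between each of drop1, drop2, bench1 and packed2 above 0.06 m and horizontal distance between each of drop1, drop2, bench1 and packed3 above 0.06 m and horizontal distance between each of drop1, drop2, bench1 and packed4 above 0.06 m), for 0.3 s.
3. the guide's strip presses snugly on the carton (value of joint strip between 0.002 and 0.0105 m), for 0.3 s.
At the end, for the whole second after the job is handed in: Each dropped or loose pack rests in a cell of the carton (its middle within 31 mm of the cell's middle both ways and under 47 mm above the carton's underside), none sharing a cell; the guide's strip is pressed back 2 to 10.5 mm; both handle and bend of the rod lie on the mat; all at rest (all of step 2 and all of step 3 and x of rod in the frame of mat between -0.19 and 0.19 m and y of rod in the frame of mat between -0.075 and 0.075 m and height (world z) of each of rod, rod_bend below 0.03 m and x of rod_bend in the frame of mat between -0.19 and 0.19 m and y of rod_bend in the frame of mat between -0.075 and 0.075 m and linear speed of each of drop1, drop2, bench1, rod, carton below 0.03 m/s); the robot touches nothing.
It fails at once if the fingers touch a pack that is still under the conveyor (the rod must fetch it) ((y of drop1 in the frame of conveyor above 0.01 m and z of drop1 in the frame of conveyor below 0.05 m and contact force between the fingers and drop1 above 0.5 N) or (y of drop2 in the frame of conveyor above 0.01 m and z of drop2 in the frame of conveyor below 0.05 m and contact force between the fingers and drop2 above 0.5 N)).
It fails at once if the strip is bottomed: the carton would be crushed (value of joint strip above 0.0118 m).
It fails at once if a bystander is moved more than 4 cm (distance of any of pod_pack, marker, driver from where it was at the start of the episode above 0.04 m).
It fails at once if the pack that was already in the carton is lifted out (z of any of packed1, packed2, packed3, packed4 in the frame of carton above 0.07 m).
Of packed1, packed2, packed3, packed4 only 1 to 1 are there at a start; the rules pass over those that are not, and their reading is None.
Of drop1, drop2 only 1 to 2 are there at a start; the rules pass over those that are not, and their reading is None.
At some moment in a run one of drop1, drop2 may be knocked a few centimetres aside while the robot is not near it.
Once in a run the grip may slacken for a moment while it holds something.
It also fails if it takes over 210 s, if anything falls off the work surface, if the arm or the gripper's body presses on something with over 40 N, if the wrist force passes 120 N, or if a joint passes its speed limit or range.

## Working session

There is one attempt and no reset: what is moved stays moved. The work goes in short steps, Python scripts to look and compute and a tool call to move; the robot and the scene stay as the last step left them, time stands still between calls to the robot, and variables do not carry over. Pictures are saved under pics/ and viewed, on a budget of 14 in all, crops included, one or two more only if the job needs it, and the job is handed in when it is done.

Besides the shell and the picture viewer there is one more tool, called by a JSON object that holds its "api" and its "payload". drive_tool: Moves the arm, as the interface text tells. Its arguments: {"type":"object","properties":{"deltas":{"type":"array"}},"required":["deltas"]}

```bash
ls; mkdir -p pics
cat > h.py <<'E'
import numpy as np, cv2
from scipy.spatial.transform import Rotation as R
from station import get_state, grab_frame, ticket
def cam(name):
    s=get_state(); f=grab_frame(name)
    if name=="wrist":
        T=np.eye(4);T[:3,:3]=R.from_rotvec(s["eef_rot"]).as_matrix();T[:3,3]=s["eef_pos"]
        M=T@np.array(f["tool_from_camera"]); f["P"],f["A"]=M[:3,3],M[:3,:3]
    else:
        a=np.array(f["attitude"],float); f["P"]=np.array(f["position"],float)
        f["A"]=a if a.shape==(3,3) else R.from_rotvec(a).as_matrix() if a.size==3 else R.from_quat(a).as_matrix()
    return f
def ray(f,uv):
    K=np.array(f["K"]);d=(np.array(uv,float)-[K[0,2],K[1,2]])/[K[0,0],K[1,1]]
    p=d.copy()
    for _ in range(20): p=d/(1+f["k1"]*(p@p))
    return f["A"]@np.array([p[0],-p[1],-1.])
def onz(f,uv,z):
    d=ray(f,uv); return f["P"]+d*(z-f["P"][2])/d[2]
def proj(f,X):
    q=f["A"].T@(np.array(X,float)-f["P"]); p=np.array([q[0],-q[1]])/-q[2]
    K=np.array(f["K"]); p=p*(1+f["k1"]*(p@p)); return p*[K[0,0],K[1,1]]+[K[0,2],K[1,2]]
E
python3 - <<'E'
from h import *
import pickle
for n in("scene","side","wrist"):
    f=cam(n); pickle.dump(f,open(n+".pkl","wb")); cv2.imwrite(f"pics/{n}0.png",f["color"])
    print(n,f["P"],f["A"].round(3).tolist(),f["K"],f["k1"], f.get("attitude"))
s=get_state();print(s["eef_pos"],s["eef_rot"],R.from_rotvec(s["eef_rot"]).as_matrix().round(3),s["width"],s["ft_force"])
E
```

```text
pics
scene [1.23048826 0.07580206 0.94995721] [[-0.247, -0.702, 0.668], [0.969, -0.174, 0.175], [-0.006, 0.691, 0.723]] [[373.74743841   0.         309.9643319 ]
 [  0.         373.74743841 202.20368398]
 [  0.           0.           1.        ]] -0.009350686614359298 [0.53080517 0.69357738 1.71799912]
side [-0.10206977  0.99186085  0.85894374] [[-0.891, 0.24, -0.385], [-0.453, -0.461, 0.763], [0.006, 0.855, 0.519]] [[400.22750765   0.         317.31836438]
 [  0.         400.22750765 193.07606415]
 [  0.           0.           1.        ]] -0.07357294150358255 [ 0.31207167 -1.33101653 -2.36247752]
wrist [ 0.29408817 -0.55574117  0.371908  ] [[0.371, 0.895, 0.247], [-0.929, 0.358, 0.097], [-0.002, -0.266, 0.964]] [[326.41687263   0.         319.47805312]
 [  0.         326.41687263 195.08515716]
 [  0.           0.           1.        ]] -0.05979397172121224 None
[ 0.23152265 -0.58013976  0.2307176 ] [-3.08400900e+00 -5.92687710e-01  5.19412595e-04] [[ 0.929  0.371 -0.001]
 [ 0.371 -0.929  0.001]
 [-0.    -0.001 -1.   ]] 0.08565780907046143 [ 0.75686187 -0.01031301  1.11183017]
```

View pics/scene0.png

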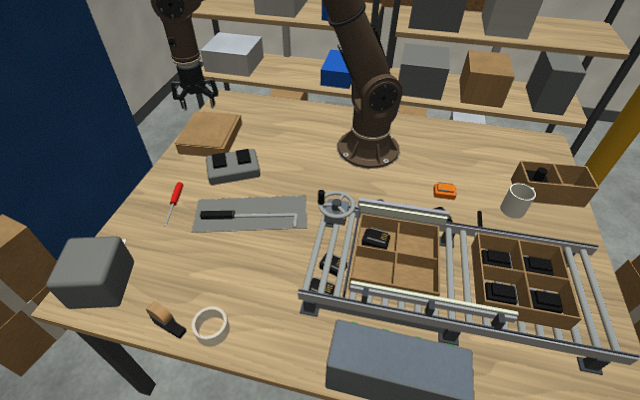

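View pics/side0.png

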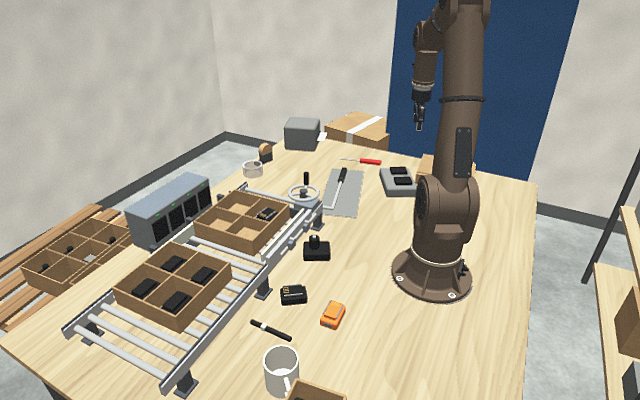

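View pics/wrist0.png

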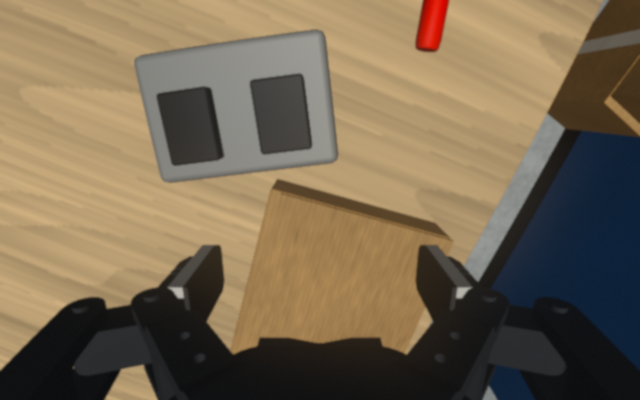

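The scene view shows the mat around (250,213) with the rod's handle at (217,215), its bend near (295,213) and the toe pointing toward +x. Two dropped packs lie under the first rollers at (330,265) and (320,285). The occupied carton cell is at (376,238). In the side view bench1 is at (293,295), the pod pack at (316,248) and the orange look-alike at (333,315). The wrist view shows only a charger and a box, nothing needed.

Run:
```python
import pickle,cv2
f=pickle.load(open("scene.pkl","rb"));c=f["color"][180:330,185:465];a=cv2.resize(c,None,fx=2.8,fy=2.8,interpolation=cv2.INTER_CUBIC)
cv2.imwrite("pics/s1.png",a)
g=pickle.load(open("side.pkl","rb"));c=g["color"][150:350,180:380];cv2.imwrite("pics/d1.png",cv2.resize(c,None,fx=3,fy=3,interpolation=cv2.INTER_CUBIC))
```

```text
(no output)
```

View pics/s1.png

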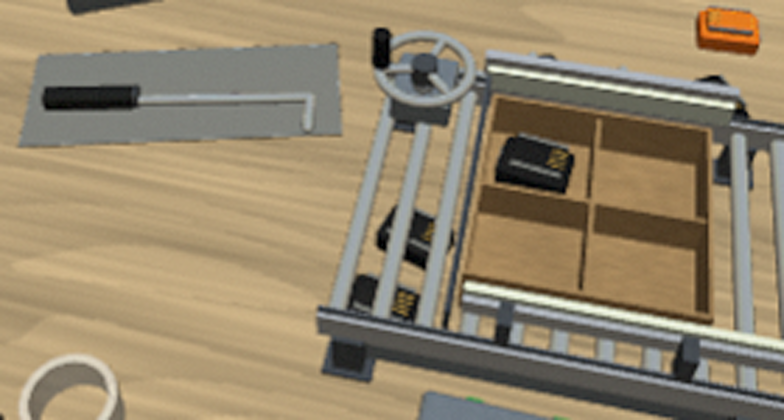

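View pics/d1.png

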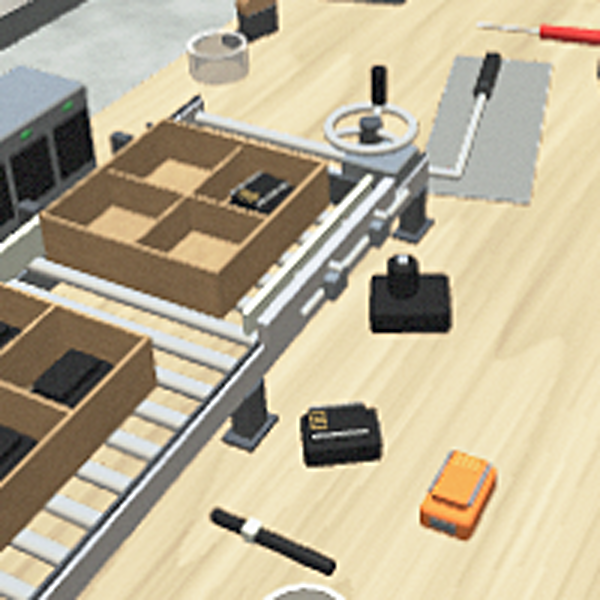

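Scene crop: mat corners at (40,55), (338,43), (342,135) and (20,147); handle from (44,97) to (138,97); bend at (308,97); toe tip at (307,130). Drop packs are at about (417,235) and (383,298), and the packed one at (535,162) is in the near right cell. The wheel hub is at (424,70) and its crank handle at (381,48). Side crop: bench1's top is at about (342,430).

```bash
cat >> h.py <<'E'
def tri(f,a,g,b):
    d1,d2=ray(f,a),ray(g,b); A=np.c_[d1,-d2]; t=np.linalg.lstsq(A,g["P"]-f["P"],rcond=None)[0]
    p,q=f["P"]+d1*t[0],g["P"]+d2*t[1]; return (p+q)/2,np.linalg.norm(p-q)
E
python3 - <<'E'
from h import *
import pickle
f=pickle.load(open("scene.pkl","rb"));g=pickle.load(open("side.pkl","rb"))
S=lambda x,y:(185+(x+.5)/2.8-.5,180+(y+.5)/2.8-.5); D=lambda x,y:(180+(x+.5)/3-.5,150+(y+.5)/3-.5)
for n,p,z in [("mat",(40,55),.003),("mat",(338,43),.003),("mat",(342,135),.003),("mat",(20,147),.003),
 ("hL",(44,97),.015),("hR",(138,97),.015),("bend",(308,97),.009),("tip",(307,130),.009),
 ("cart TL",(492,98),.138),("cart TR",(713,130),.138),("cart BR",(715,320),.138),("cart BL",(462,287),.138),
 ("farframe end",(320,310),.096),("hub",(424,62),.16),("crank",(381,48),.179),
 ("dropA",(417,235),.035),("dropB",(383,298),.035),("packed",(537,162),.115),("pod",(0,0),.03),
 ("roller1 far",(338,300),.078),("roller1 near",(390,125),.078)]: print(n,onz(f,S(*p),z).round(3))
for n,p,z in [("bench1 blk",(342,425),.038),("b1 basecorner",(307,465),0.),("b1 base",(382,459),0.),("farcorner top27",(302,432),.027),("pod",(410,310),.0),("marker",(275,540),.01),
 ("crank",(378,86),.179),("mat",(455,57),.003),("mat",(552,64),.003),("mat",(530,203),.003),("hEnd",(488,60),.02),("bend",(462,175),.009),
 ("cart near corner",(220,272),.138),("cart c2",(329,165),.138),("cart c3",(45,214),.138),("cart c4",(172,120),.138)]: print(n,onz(g,D(*p),z).round(3))
print(tri(f,S(381,48),g,D(378,86)),tri(f,S(424,68),g,D(371,128)))
E
```

```text
mat [ 0.436 -0.538  0.003]
mat [ 0.325 -0.178  0.003]
mat [ 0.471 -0.134  0.003]
mat [ 0.579 -0.494  0.003]
hL [ 0.51  -0.494  0.015]
hR [ 0.482 -0.384  0.015]
bend [ 0.428 -0.188  0.009]
tip [ 0.478 -0.175  0.009]
cart TL [0.493 0.034 0.138]
cart TR [0.482 0.258 0.138]
cart BR [0.703 0.263 0.138]
cart BL [0.723 0.044 0.138]
farframe end [ 0.753 -0.08   0.096]
hub [ 0.48  -0.041  0.16 ]
crank [ 0.489 -0.085  0.179]
dropA [ 0.609 -0.017  0.035]
dropB [ 0.69  -0.034  0.035]
packed [0.547 0.091 0.115]
pod [ 0.38  -0.615  0.03 ]
roller1 far [ 0.728 -0.07   0.078]
roller1 near [ 0.505 -0.07   0.078]
bench1 blk [0.324 0.292 0.038]
b1 basecorner [0.347 0.321 0.   ]
b1 base [0.287 0.281 0.   ]
farcorner top27 [0.358 0.308 0.027]
pod [ 0.364  0.073 -0.   ]
marker [0.321 0.417 0.01 ]
crank [ 0.483 -0.077  0.179]
mat [ 0.573 -0.487  0.003]
mat [ 0.433 -0.535  0.003]
mat [ 0.323 -0.177  0.003]
hEnd [ 0.512 -0.472  0.02 ]
bend [ 0.422 -0.187  0.009]
cart near corner [0.478 0.255 0.138]
cart c2 [0.481 0.041 0.138]
cart c3 [0.696 0.259 0.138]
cart c4 [0.694 0.043 0.138]
(array([ 0.48652075, -0.08537646,  0.1747113 ]), np.float64(0.0025770943608072728)) (array([ 0.47333128, -0.0417462 ,  0.14350639]), np.float64(0.0003528777804121266))
```

{"api": "drive_tool", "payload": {"deltas": [[0.0595,-0.0066,0,0,0,0,0.085],[0.0595,-0.0066,0,0,0,0,0.085],[0.0595,-0.0066,0,0,0,0,0.085],[0.0595,-0.0066,0,0,0,0,0.085],[0.0595,-0.0066,0,0,0,0,0.085],[0,0,0,0,0,-0.183,0.085],[0,0,0,0,0,-0.183,0.085],[0,0,0,0,0,-0.183,0.085],[0,0,0,0,0,-0.183,0.085],[0,0,0,0,0,-0.183,0.085]]}}

```text
time_s: 1.4
eef_pos: [0.4955, -0.4395, 0.2309]
eef_rot: [-2.5, -1.902, 0.0]
ft_force: [0.3, 0.2, -1.1]
width: 0.0849
```

{"api": "drive_tool", "payload": {"deltas": [[0,0,0,0,0,-0.183,0.085],[0,0,0,0,0,-0.183,0.085],[0,0,0,0,0,-0.183,0.085],[0,0,0,0,0,0,0.085],[0,0,0,0,0,0,0.085]]}}

```text
time_s: 2.02
eef_pos: [0.4956, -0.4396, 0.2311]
eef_rot: [-1.904, -2.499, -0.0]
ft_force: [-1.1, 0.5, 1.0]
width: 0.0846
```

```bash
cat >> h.py <<'E'
def pose():
    s=get_state(); M=R.from_rotvec(s["eef_rot"]).as_matrix()
    return np.array(s["eef_pos"]),M,s
def to(x,y,z,yaw=None):
    "tool-frame shift from the pose as it stands to a world target, and the turn about tool z (yaw in deg)"
    p,M,s=pose(); d=M.T@(np.array([x,y,z])-p); c=np.degrees(np.arctan2(M[1,0],M[0,0]))
    t=0 if yaw is None else -np.radians((yaw-c+180)%360-180)
    print("at",p.round(4),"yaw %.1f"%c,"tilt",M[:,2].round(3),"F",np.round(s["ft_force"],1),"w %.4f"%s["width"],"t %.1f"%s["time_s"],"| shift",d.round(4),"turn %.3f"%t)
E
python3 - <<'E'
from h import *
to(.496,-.439,.1,105.8); print(np.round(get_state()["qpos"],3))
f=cam("wrist"); cv2.imwrite("pics/w1.png",f["color"])
g=cv2.cvtColor(f["color"],cv2.COLOR_BGR2GRAY)
# dark blob on mat = handle
m=(g<60).astype(np.uint8); n,l,st,c=cv2.connectedComponentsWithStats(m)
for i in range(1,n):
    if st[i,4]>150:
        pts=np.argwhere(l==i)[:,::-1]; r=cv2.minAreaRect(pts.astype(np.float32)); print(st[i],r,onz(f,r[0],.025).round(4), [onz(f,q,.025).round(3).tolist() for q in cv2.boxPoints(r)])
for X in ([.496,-.439,.015],[.425,-.188,.009]): print(proj(f,X))
E
```

```text
at [ 0.4956 -0.4396  0.2311] yaw 105.4 tilt [-0.  0. -1.] F [-1.1  0.5  1. ] w 0.0846 t 2.0 | shift [0.0004 0.0005 0.1311] turn -0.007
[ 0.879  0.528 -0.37   1.447  0.196  1.203  0.753]
[ 120   47   68  169 2134] ((155.0270233154297, 129.27430725097656), (178.37921142578125, 13.48149299621582), 71.0534896850586) [ 0.315  -0.4437  0.025 ] [[0.266, -0.371, 0.025], [0.279, -0.364, 0.025], [0.368, -0.524, 0.025], [0.354, -0.534, 0.025]]
[  19   78   84   66 3745] ((60.45355987548828, 111.35484313964844), (54.59294509887695, 72.65090942382812), 72.25532531738281) [ 0.2091 -0.4512  0.025 ] [[0.158, -0.447, 0.025], [0.235, -0.406, 0.025], [0.259, -0.455, 0.025], [0.181, -0.5, 0.025]]
[ 311  120   21   98 1919] ((321.0, 168.5), (97.0, 20.0), 90.0) [ 0.4968 -0.4379  0.025 ] [[0.473, -0.391, 0.025], [0.493, -0.386, 0.025], [0.522, -0.488, 0.025], [0.501, -0.494, 0.025]]
[  54  167   81   59 3162] ((94.00648498535156, 196.5246124267578), (47.641143798828125, 72.02159881591797), 75.25643920898438) [ 0.2558 -0.5372  0.025 ] [[0.206, -0.534, 0.025], [0.285, -0.491, 0.025], [0.305, -0.541, 0.025], [0.224, -0.587, 0.025]]
[    0   172   640   228 57352] ((319.49993896484375, 285.4999694824219), (638.9998779296875, 226.99996948242188), 0.0) [ 0.5331 -0.5755  0.025 ] [[0.122, -0.905, 0.025], [0.139, -0.539, 0.025], [0.852, -0.342, 0.025], [1.053, -0.646, 0.025]]
[ 595  191   45   72 1659] ((628.642333984375, 227.73361206054688), (33.74443435668945, 70.4337387084961), 38.41805648803711) [ 0.8745 -0.4069  0.025 ] [[0.84, -0.439, 0.025], [0.861, -0.361, 0.025], [0.911, -0.375, 0.025], [0.89, -0.455, 0.025]]
[320.01423019 167.56280234]
[318.39221722 -97.86800392]
```

View pics/w1.png

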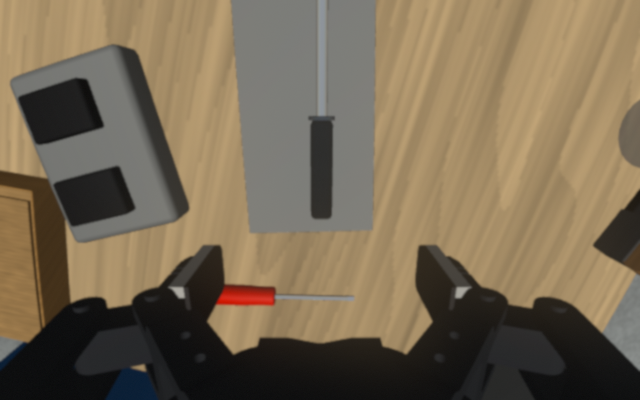

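The wrist view shows the rod's handle at (321,168), directly under the tool and aligned with it. The driver at (280,297) is well clear behind. I go down and grip.

{"api": "drive_tool", "payload": {"deltas": [[0,0.001,0.05,0,0,0,0.06],[0,0,0.05,0,0,0,0.06],[0,0,0.05,0,0,0,0.06],[0,0,0.04,0,0,0,0.06],[0,0,0.025,0,0,0,0.06],[0,0,0.01,0,0,0,0.06],[0,0,0,0,0,0,0.06],[0,0,0,0,0,0,0.0],[0,0,0,0,0,0,0.0],[0,0,0,0,0,0,0.0]]}}

```text
time_s: 3.32
eef_pos: [0.4976, -0.4398, 0.0078]
eef_rot: [1.897, 2.501, -0.0]
ft_force: [-1.2, 0.4, 6.7]
width: 0.0226
```

{"api": "drive_tool", "payload": {"deltas": [[0,0,0,0,0,0,0.0],[0,0,0,0,0,0,0.0],[0,0,0,0,0,0,0.0],[0,0,-0.01,0,0,0,0.0],[0,0,-0.02,0,0,0,0.0],[0,0,-0.02,0,0,0,0.0],[0,0,0,0,0,0,0.0]]}}

```text
time_s: 4.2
eef_pos: [0.4982, -0.4403, 0.0592]
eef_rot: [1.896, 2.499, -0.0]
ft_force: [0.1, -0.3, -2.6]
width: 0.0229
```

Run:
```python
from h import *
to(.505,-.42,.056,90)
f=cam("scene");cv2.imwrite("pics/s2.png",cv2.resize(f["color"][170:330,185:465],None,fx=2.8,fy=2.8,interpolation=cv2.INTER_CUBIC))
print(np.round(get_state()["ft_torque"],2))
```

```text
at [ 0.4982 -0.4403  0.0592] yaw 105.6 tilt [ 0.004 -0.003 -1.   ] F [ 0.1 -0.3 -2.6] w 0.0229 t 4.2 | shift [0.0177 0.012  0.0031] turn 0.273
[-0.06 -0.05  0.04]
```

View pics/s2.png

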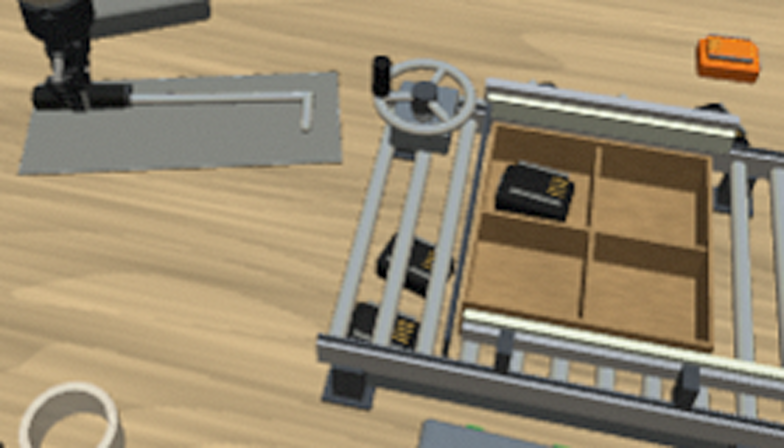

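Rod is gripped (width 0.023) and level, toe still toward +x; the drops have not moved. I turn it along the bed and lower it outside the open end.

{"api": "drive_tool", "payload": {"deltas": [[0,0,0,0,0,0.137,0.0],[0,0,0,0,0,0.136,0.0],[0.035,-0.002,0,0,0,0,0.0],[0.035,-0.001,0,0,0,0,0.0],[0,0,0.03,0,0,0,0.0],[0,0,0.017,0,0,0,0.0],[0,0,0,0,0,0,0.0]]}}

```text
time_s: 5.12
eef_pos: [0.4931, -0.3694, 0.008]
eef_rot: [-2.221, -2.219, 0.001]
ft_force: [-0.3, -0.0, -1.1]
width: 0.0227
```

Run:
```python
from h import *
to(.495,-.215,.0095,90)
f=cam("scene");cv2.imwrite("pics/s3.png",cv2.resize(f["color"][170:330,225:425],None,fx=3.7,fy=3.7,interpolation=cv2.INTER_CUBIC))
p=pose()[0]
for X in ([p[0],p[1]+.265,.011],[p[0]+.054,p[1]+.265,.011]): print((proj(f,X)-[225,170])*3.7)
S=lambda x,y:(225+x/3.7,170+y/3.7)
for n,X in (("Agap",(.609,-.017,.027)),("stopline",(.6,.042,.0))): print(n,(proj(f,X)-[225,170])*3.7)
```

```text
at [ 0.4931 -0.3694  0.008 ] yaw 90.0 tilt [-0.002  0.001 -1.   ] F [-0.3 -0.  -1.1] w 0.0227 t 5.1 | shift [ 0.1544  0.0018 -0.0013] turn -0.001
[328.90482649 233.95700325]
[313.57504684 282.38984658]
Agap [401.10101515 352.35915549]
stopline [473.79479078 377.19898456]
```

View pics/s3.png

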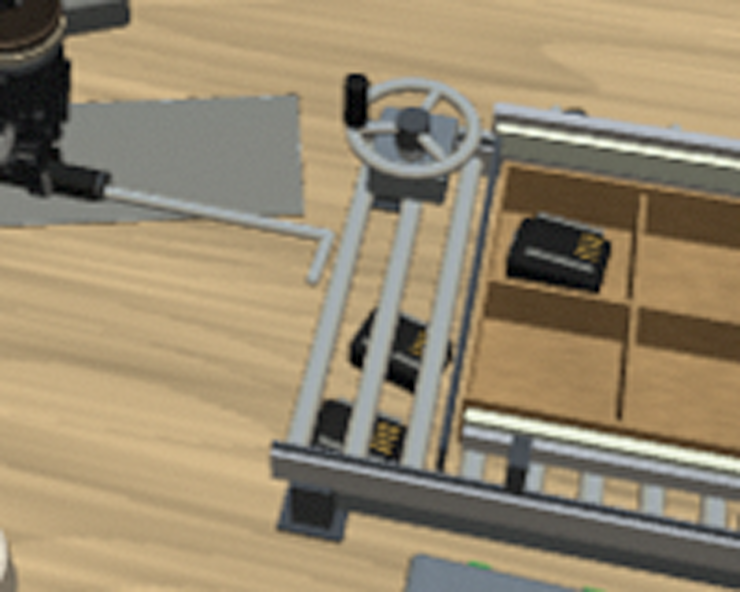

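Rod's bend at (330,234) and tip at (314,282) agree with the prediction to a pixel, so it is level and straight. Drop A's outline runs (375,312), (352,345), (410,390), (452,350); drop B spans (318,430) to (405,445).

Run:
```python
from h import *
f=cam("scene"); S=lambda x,y:(225+x/3.7,170+y/3.7)
for n,p,z in [("A topL",(375,312),.027),("A botL",(352,345),.027),("A botR base",(410,390),.0),("A R",(452,350),.027),
 ("B",(335,400),.027),("B left",(318,430),.027),("B TR",(405,418),.027)]: print(n,onz(f,S(*p),z).round(3))
```

```text
A topL [ 0.576 -0.046  0.027]
A botL [ 0.612 -0.056  0.027]
A botR base [ 0.624 -0.005  0.   ]
A R [0.597 0.022 0.027]
B [ 0.664 -0.058  0.027]
B left [ 0.693 -0.064  0.027]
B TR [ 0.667 -0.002  0.027]
```

{"api": "drive_tool", "payload": {"deltas": [[0.03,0,-0.002,0,0,0,0.0],[0.04,0,0,0,0,0,0.0],[0.04,0,0,0,0,0,0.0],[0.04,0,0,0,0,0,0.0],[0.017,0,0,0,0,0,0.0],[0,0.015,0,0,0,0.05,0.0],[0,0,0,0,0,0.1,0.0],[0,0,0,0,0,0.1,0.0],[0,0,0,0,0,0.047,0.0],[0,0,0,0,0,0,0.0]]}}

```text
time_s: 6.48
eef_pos: [0.5087, -0.2029, 0.0113]
eef_rot: [2.525, 1.868, -0.001]
ft_force: [0.7, -0.6, -1.2]
width: 0.0227
```

Run:
```python
from h import *
to(.508,-.203,.01,73)
p,M,s=pose(); b=p+.265*M[:,0]; print("bend",b.round(3),"tip",(b+.054*M[:,1]).round(3))
f=cam("scene");cv2.imwrite("pics/s4.png",cv2.resize(f["color"][170:330,225:425],None,fx=3.7,fy=3.7,interpolation=cv2.INTER_CUBIC))
```

```text
at [ 0.5087 -0.2029  0.0113] yaw 73.0 tilt [-0. -0. -1.] F [ 0.7 -0.6 -1.2] w 0.0227 t 6.5 | shift [-0.0003 -0.0006  0.0013] turn -0.000
bend [0.586 0.051 0.011] tip [0.638 0.035 0.011]
```

View pics/s4.png

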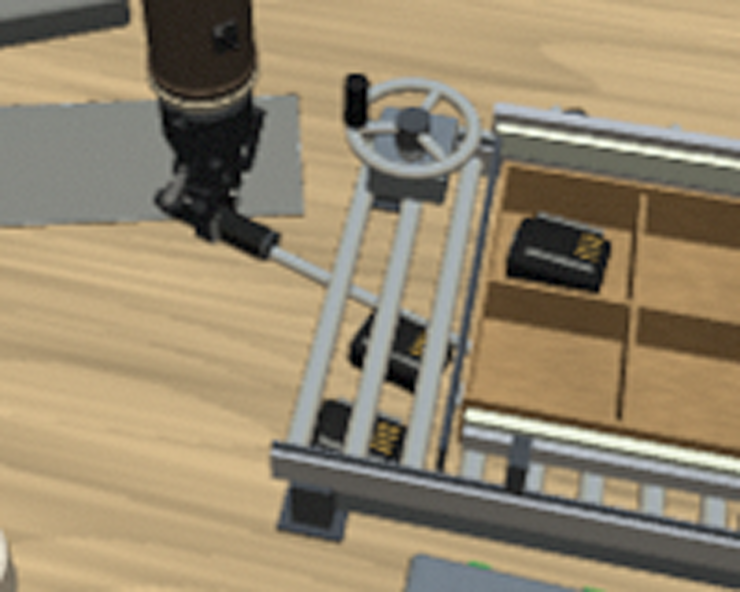

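The toe is hooked behind drop A, visible at (460,345), with the shaft along the pack's near side. I pull along the rod.

{"api": "drive_tool", "payload": {"deltas": [[-0.015,0,0,0,0,0,0.0],[-0.02,0,0,0,0,0,0.0],[-0.02,0,0,0,0,0,0.0],[-0.025,0,0,0,0,0,0.0],[-0.025,0,0,0,0,0,0.0],[-0.025,0,0,0,0,0,0.0],[-0.025,0,0,0,0,0,0.0],[-0.025,0,0,0,0,0,0.0],[-0.025,0,0,0,0,0,0.0],[-0.02,0,0,0,0,0,0.0]]}}

```text
time_s: 7.78
eef_pos: [0.4416, -0.4193, 0.0112]
eef_rot: [-2.527, -1.867, 0.0]
ft_force: [2.1, 4.3, -1.8]
width: 0.0227
```

Run:
```python
from h import *
to(.5,-.4,.01,73)
p,M,s=pose(); b=p+.265*M[:,0]; print("bend",b.round(3),"tip",(b+.054*M[:,1]).round(3))
f=cam("scene");cv2.imwrite("pics/s5.png",cv2.resize(f["color"][170:330,185:425],None,fx=3.3,fy=3.3,interpolation=cv2.INTER_CUBIC))
```

```text
at [ 0.4416 -0.4193  0.0112] yaw 72.9 tilt [-0.  0. -1.] F [ 2.1  4.3 -1.8] w 0.0227 t 7.8 | shift [0.0356 0.0502 0.0012] turn -0.002
bend [ 0.519 -0.166  0.011] tip [ 0.571 -0.182  0.011]
```

View pics/s5.png

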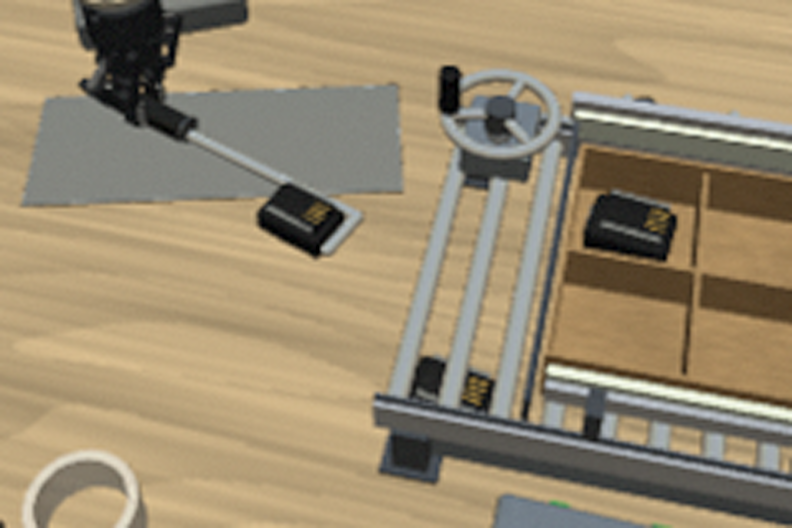

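Drop A is out, held in the rod's crook at about (300,218), that is world (0.536,-0.216). Drop B is still under the rollers near (450,385). Next I lift the rod over A and approach B with the handle farther out in x.

{"api": "drive_tool", "payload": {"deltas": [[0.005,0,-0.03,0,0,0,0.0],[0,0,-0.035,0,0,0,0.0],[0,0,0,0,0,-0.14,0.0],[0,0,0,0,0,-0.14,0.0],[0,0,0,0,0,-0.14,0.0],[0,0,0,0,0,-0.14,0.0],[-0.0105,0.054,0,0,0,0,0.0],[-0.0105,0.054,0,0,0,0,0.0],[-0.0105,0.054,0,0,0,0,0.0],[-0.0105,0.054,0,0,0,0,0.0]]}}

```text
time_s: 9.07
eef_pos: [0.6651, -0.3974, 0.0762]
eef_rot: [1.911, 2.493, -0.001]
ft_force: [0.9, -0.5, -2.2]
width: 0.0225
```

```bash
cat >> h.py <<'E'
def dark(f,box,z,thr=55,mn=60):
    "dark blobs in a pixel box (u0,v0,u1,v1): rect seen on plane z"
    u0,v0,u1,v1=box; c=f["color"][v0:v1,u0:u1].max(2); n,l,st,_=cv2.connectedComponentsWithStats((c<thr).astype(np.uint8))
    for i in range(1,n):
        if st[i,4]>=mn:
            p=np.argwhere(l==i)[:,::-1]+[u0,v0]; r=cv2.minAreaRect(np.array([onz(f,q,z)[:2]*1000 for q in p],np.float32))
            print("blob",st[i,4],"px",p.mean(0).round(),"rect mm",np.round(r[0]),np.round(r[1]),round(r[2]))
E
python3 - <<'E'
from h import *
to(.66,-.4,.011,105)
p,M,s=pose(); b=p+.265*M[:,0]; print("bend",b.round(3),"tip",(b+.054*M[:,1]).round(3))
f=cam("scene"); dark(f,(255,215,345,310),.03)
f0=__import__("pickle").load(open("scene.pkl","rb")); print("start"); dark(f0,(300,240,350,310),.03)
E
```

```text
at [ 0.6651 -0.3974  0.0762] yaw 105.1 tilt [-0.    -0.001 -1.   ] F [ 0.9 -0.5 -2.2] w 0.0225 t 9.1 | shift [-0.0012 -0.0056  0.0652] turn 0.001
bend [ 0.596 -0.141  0.076] tip [ 0.648 -0.127  0.076]
blob 143 px [276. 233.] rect mm [ 537. -214.] [80. 34.] 64
blob 77 px [314. 283.] rect mm [686. -56.] [38. 22.] 1
blob 83 px [309. 306.] rect mm [753. -53.] [21. 30.] 14
start
blob 79 px [314. 283.] rect mm [686. -56.] [38. 22.] 1
blob 85 px [309. 306.] rect mm [753. -53.] [21. 30.] 14
```

{"api": "drive_tool", "payload": {"deltas": [[0,0,0.04,0,0,0,0.0],[0,0,0.025,0,0,0,0.0],[0.0432,0.0103,0,0,0,0,0.0],[0.0432,0.0103,0,0,0,0,0.0],[0.0432,0.0103,0,0,0,0,0.0],[0.0432,0.0103,0,0,0,0,0.0],[0,-0.004,0,0,0,0.087,0.0],[0,-0.004,0,0,0,0.087,0.0],[0,-0.005,0,0,0,0.087,0.0],[0,0,0,0,0,0,0.0]]}}

```text
time_s: 10.38
eef_pos: [0.6454, -0.222, 0.0112]
eef_rot: [-2.219, -2.224, 0.001]
ft_force: [0.3, -0.3, -1.6]
width: 0.0229
```

Run:
```python
from h import *
to(.648,-.41,.01,90)
p,M,s=pose(); b=p+.265*M[:,0]; print("bend",b.round(3),"tip",(b+.054*M[:,1]).round(3))
f=cam("scene"); dark(f,(255,215,345,310),.03)
```

```text
at [ 0.6454 -0.222   0.0112] yaw 90.1 tilt [-0.001 -0.    -1.   ] F [ 0.3 -0.3 -1.6] w 0.0229 t 10.4 | shift [-0.188   0.0021  0.0013] turn 0.002
bend [0.645 0.043 0.011] tip [0.699 0.043 0.011]
blob 211 px [262. 221.] rect mm [ 501. -273.] [61. 53.] 18
blob 710 px [268. 249.] rect mm [ 593. -223.] [158. 100.] 7
blob 76 px [314. 283.] rect mm [686. -56.] [38. 22.] 1
blob 83 px [309. 306.] rect mm [753. -53.] [21. 30.] 14
```

Toe sits behind drop B (tip at x 0.699, y 0.043). I pull straight out.

{"api": "drive_tool", "payload": {"deltas": [[-0.015,0,0,0,0,0,0.0],[-0.02,0,0,0,0,0,0.0],[-0.02,0,0,0,0,0,0.0],[-0.02,0,0,0,0,0,0.0],[-0.02,0,0,0,0,0,0.0],[-0.02,0,0,0,0,0,0.0],[-0.02,0,0,0,0,0,0.0],[-0.025,0,0,0,0,0,0.0],[-0.025,0,0,0,0,0,0.0],[-0.02,0,0,0,0,0,0.0]]}}

```text
time_s: 11.68
eef_pos: [0.6458, -0.4287, 0.0112]
eef_rot: [-2.22, -2.223, 0.001]
ft_force: [-0.8, 2.0, -1.5]
width: 0.0224
```

Run:
```python
from h import *
to(.498,-.44,.0592,105.6)
p,M,s=pose(); b=p+.265*M[:,0]; print("bend",b.round(3),"tip",(b+.054*M[:,1]).round(3))
f=cam("scene"); dark(f,(240,215,345,310),.03)
cv2.imwrite("pics/s6.png",cv2.resize(f["color"][170:330,185:425],None,fx=3.3,fy=3.3,interpolation=cv2.INTER_CUBIC))
```

```text
at [ 0.6458 -0.4287  0.0112] yaw 90.1 tilt [-0. -0. -1.] F [-0.8  2.  -1.5] w 0.0224 t 11.7 | shift [-0.0112 -0.1479 -0.0479] turn -0.271
bend [ 0.646 -0.164  0.011] tip [ 0.7   -0.164  0.011]
blob 264 px [274. 237.] rect mm [ 548. -218.] [79. 57.] 72
blob 345 px [261. 286.] rect mm [ 723. -199.] [58. 71.] 32
blob 84 px [309. 306.] rect mm [753. -53.] [21. 30.] 14
```

View pics/s6.png

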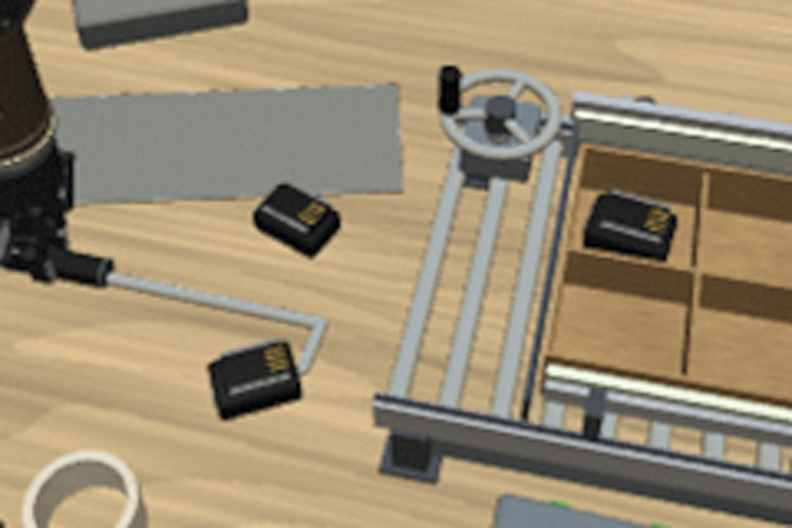

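Drop B is out on the bench, turned, at about (255,378), roughly world (0.72,-0.20). A is at (297,218). I put the rod back on its mat.

{"api": "drive_tool", "payload": {"deltas": [[0,0,-0.03,0,0,0,0.0],[0,0,-0.035,0,0,0,0.0],[-0.0037,-0.049,0,0,0,0,0.0],[-0.0037,-0.049,0,0,0,0,0.0],[-0.0037,-0.05,0,0,0,0,0.0],[0,0,0,0,0,-0.135,0.0],[0,0,0,0,0,-0.136,0.0],[0,0,0.03,0,0,0,0.0],[0,0,0.025,0,0,0,0.0],[0,0,0,0,0,0,0.0]]}}

```text
time_s: 12.98
eef_pos: [0.4971, -0.4374, 0.0196]
eef_rot: [-1.897, -2.5, 0.0]
ft_force: [-0.2, 0.6, -1.7]
width: 0.023
```

Run:
```python
from h import *
to(.498,-.44,.0085,105.6)
p,M,s=pose(); b=p+.265*M[:,0]; print("bend",b.round(3))
```

```text
at [ 0.4971 -0.4374  0.0196] yaw 105.6 tilt [-0.003  0.002 -1.   ] F [-0.2  0.6 -1.7] w 0.0230 t 13.0 | shift [-0.0028  0.0002  0.0111] turn 0.001
bend [ 0.426 -0.182  0.02 ]
```

{"api": "drive_tool", "payload": {"deltas": [[-0.0028,0,0.007,0,0,0,0.0],[0,0,0.004,0,0,0,0.0],[0,0,0,0,0,0,0.0],[0,0,0,0,0,0,0.06],[0,0,0,0,0,0,0.06],[0,0,0,0,0,0,0.06],[0,0,-0.03,0,0,0,0.06],[0,0,-0.06,0,0,0,0.06],[0,0,-0.06,0,0,0,0.085],[0,0,-0.06,0,0,0,0.085]]}}

```text
time_s: 14.22
eef_pos: [0.4989, -0.4406, 0.2225]
eef_rot: [1.898, 2.503, 0.0]
ft_force: [1.2, -0.5, -0.3]
width: 0.0845
```

Run:
```python
from h import *
to(.6,-.26,.25,90)
f=cam("scene"); dark(f,(195,210,345,310),.03)
```

```text
at [ 0.4989 -0.4406  0.2225] yaw 105.6 tilt [ 0. -0. -1.] F [ 1.2 -0.5 -0.3] w 0.0845 t 14.2 | shift [ 0.1466  0.146  -0.0275] turn 0.273
blob 249 px [216. 215.] rect mm [ 510. -433.] [ 34. 112.] 17
blob 269 px [274. 236.] rect mm [ 548. -218.] [79. 57.] 72
blob 345 px [259. 286.] rect mm [ 724. -203.] [59. 70.] 33
blob 84 px [309. 306.] rect mm [753. -53.] [21. 30.] 14
```

{"api": "drive_tool", "payload": {"deltas": [[0,0,0,0,0,0.137,0.085],[0,0,0,0,0,0.136,0.085],[0.045,0.033,-0.01,0,0,0,0.085],[0.045,0.033,-0.01,0,0,0,0.085],[0.045,0.033,-0.01,0,0,0,0.085],[0.045,0.033,0,0,0,0,0.085],[0,0,0,0,0,0,0.085],[0,0,0,0,0,0,0.085]]}}

```text
time_s: 15.28
eef_pos: [0.6309, -0.2611, 0.25]
eef_rot: [-2.221, -2.222, 0.001]
ft_force: [-0.1, -2.0, 0.2]
width: 0.0853
```

Run:
```python
from h import *
to(.6,-.26,.25,90)
f=cam("wrist"); cv2.imwrite("pics/w2.png",f["color"]); dark(f,(120,20,520,235),.027,60,300)
```

```text
at [ 0.6309 -0.2611  0.25  ] yaw 90.0 tilt [-0.001 -0.001 -1.   ] F [-0.1 -2.   0.2] w 0.0853 t 15.3 | shift [ 0.0011 -0.0309 -0.    ] turn 0.000
blob 823 px [237. 137.] rect mm [ 541. -223.] [70. 48.] 71
```

View pics/w2.png

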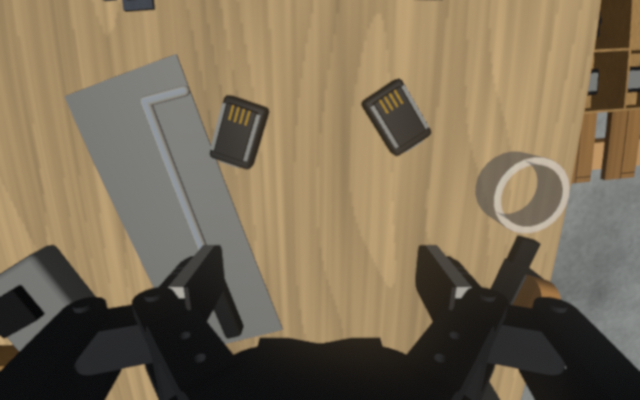

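The wrist view shows the rod back on its mat. Pack A has corners (229,97), (268,106), (247,167), (211,154); pack B has (363,103), (400,80), (431,130), (399,154).

Run:
```python
from h import *
f=cam("wrist")
for n,c in (("A",[(229,97),(268,106),(247,167),(211,154)]),("B",[(363,103),(400,80),(431,130),(399,154)])):
    P=np.array([onz(f,q,.027)[:2] for q in c]); e=[np.linalg.norm(P[i]-P[(i+1)%4]) for i in range(4)]
    d=(P[0]+P[1]-P[2]-P[3])/2; w=(P[1]+P[2]-P[0]-P[3])/2
    print(n,P.mean(0).round(4),np.round(e,3),"long axis deg %.1f wide %.1f"%(np.degrees(np.arctan2(d[1],d[0])),np.degrees(np.arctan2(w[1],w[0]))))
    print(*[P.mean(0)[i] for i in(0,1)])
to(.719,-.205,.05)
```

```text
A [ 0.5407 -0.2228] [0.043 0.072 0.043 0.067] long axis deg 68.3 wide -16.8
0.5407409371720986 -0.22282931362711791
B [ 0.7166 -0.2074] [0.046 0.065 0.043 0.07 ] long axis deg 126.5 wide 34.9
0.7166349368145162 -0.20743355099844019
at [ 0.6302 -0.2626  0.2501] yaw 89.9 tilt [-0.001 -0.001 -1.   ] F [ 0.2 -0.3  0.5] w 0.0850 t 15.4 | shift [0.058  0.0888 0.2   ] turn 0.000
```

{"api": "drive_tool", "payload": {"deltas": [[0.055,0.044,0,0,0,0,0.085],[0,0.043,0,0,0,0,0.085],[0,0,0.03,0,0,-0.155,0.085],[0,0,0.03,0,0,-0.155,0.085],[0,0,0.03,0,0,-0.155,0.085],[0,0,0.03,0,0,-0.155,0.085],[0,0,0.04,0,0,0,0.085],[0,0,0.04,0,0,0,0.085],[0,0,0,0,0,0,0.085]]}}

```text
time_s: 16.5
eef_pos: [0.7099, -0.2137, 0.0467]
eef_rot: [-1.438, -2.786, 0.004]
ft_force: [0.1, -0.5, -0.5]
width: 0.0852
```

Run:
```python
from h import *
to(.717,-.207,.004,125.5)
```

```text
at [ 0.7099 -0.2137  0.0467] yaw 125.4 tilt [-0.007  0.    -1.   ] F [ 0.1 -0.5 -0.5] w 0.0852 t 16.5 | shift [0.0012 0.0099 0.0426] turn -0.002
```

{"api": "drive_tool", "payload": {"deltas": [[0.001,0.0095,0,0,0,0,0.085],[0,0,0.02,0,0,0,0.085],[0,0,0.015,0,0,0,0.085],[0,0,0.006,0,0,0,0.085],[0,0,0,0,0,0,0.085],[0,0,0,0,0,0,0.0],[0,0,0,0,0,0,0.0],[0,0,0,0,0,0,0.0],[0,0,0,0,0,0,0.0],[0,0,0,0,0,0,0.0]]}}

```text
time_s: 17.75
eef_pos: [0.7208, -0.206, 0.0103]
eef_rot: [1.438, 2.792, 0.0]
ft_force: [-1.2, -0.5, 6.2]
width: 0.0487
```

{"api": "drive_tool", "payload": {"deltas": [[0,0,-0.03,0,0,0,0.0],[0,0,-0.06,0,0,0,0.0],[0,0,-0.06,0,0,0,0.0],[0,0,-0.06,0,0,0,0.0],[0,0,-0.05,0,0,0,0.0],[0,0,0,0,0,0.155,0.0],[0,0,0,0,0,0.155,0.0],[0,0,0,0,0,0.155,0.0],[0,0,0,0,0,0.155,0.0],[0,0,0,0,0,0,0.0]]}}

```text
time_s: 19.0
eef_pos: [0.7201, -0.2054, 0.2689]
eef_rot: [-2.22, -2.222, 0.001]
ft_force: [-0.7, -0.2, -2.3]
width: 0.0483
```

Run:
```python
from h import *
to(.642,.204,.26,90); f=cam("scene"); dark(f,(195,210,345,310),.03)
print(np.round(get_state()["qpos"],2))
```

```text
at [ 0.7201 -0.2054  0.2689] yaw 90.1 tilt [-0.001 -0.    -1.   ] F [-0.7 -0.2 -2.3] w 0.0483 t 19.0 | shift [ 0.4095 -0.0776  0.0089] turn 0.001
blob 1195 px [247. 226.] rect mm [ 519. -329.] [310. 118.] 74
blob 83 px [309. 306.] rect mm [753. -53.] [21. 30.] 14
[ 0.37  0.65 -0.33  1.13  0.2   1.39  0.08]
```

{"api": "drive_tool", "payload": {"deltas": [[0.0585,-0.0111,0,0,0,0,0.0],[0.0585,-0.0111,0,0,0,0,0.0],[0.0585,-0.0111,0,0,0,0,0.0],[0.0585,-0.0111,0,0,0,0,0.0],[0.0585,-0.0111,0,0,0,0,0.0],[0.0585,-0.0111,0,0,0,0,0.0],[0.0585,-0.0111,0,0,0,0,0.0],[0,0,0,0,0,0,0.0],[0,0,0,0,0,0,0.0]]}}

```text
time_s: 20.18
eef_pos: [0.6426, 0.2036, 0.2691]
eef_rot: [2.218, 2.224, -0.001]
ft_force: [-0.3, -0.1, -2.6]
width: 0.0485
```

Run:
```python
from h import *
to(.642,.204,.095,90); f=cam("wrist"); cv2.imwrite("pics/w3.png",f["color"]); print([proj(f,(x,y,.138)).round() .tolist() for x,y in((.478,.041),(.478,.26),(.698,.26),(.698,.041))])
```

```text
at [0.6426 0.2036 0.2691] yaw 90.2 tilt [-0.    -0.001 -1.   ] F [-0.3 -0.1 -2.6] w 0.0485 t 20.2 | shift [ 0.0005 -0.0006  0.1741] turn 0.003
[[157.0, 341.0], [122.0, 120.0], [387.0, 119.0], [374.0, 343.0]]
```

View pics/w3.png

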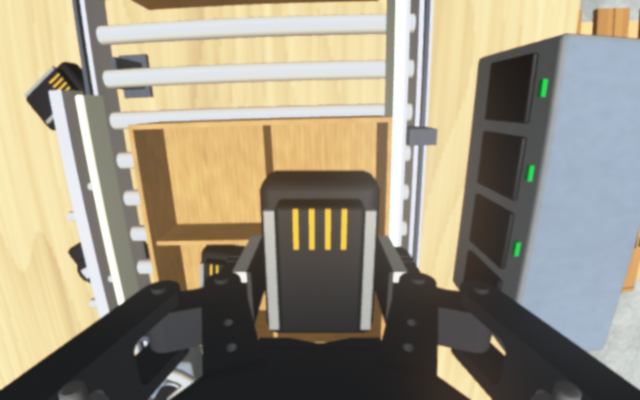

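The pack hangs centred over the far left cell. The carton's far rim corners show at (133,128) and (390,118), the divider top at (267,126), the cross divider at (160,240).

Run:
```python
from h import *
f=cam("wrist")
for q in((133,127),(390,118),(267,124),(160,240),(105,290)): print(q,onz(f,q,.138).round(3))
```

```text
(133, 127) [0.487 0.253 0.138]
(390, 118) [0.701 0.26  0.138]
(267, 124) [0.6   0.255 0.138]
(160, 240) [0.497 0.151 0.138]
(105, 290) [0.434 0.098 0.138]
```

{"api": "drive_tool", "payload": {"deltas": [[0,0.003,0.04,0,0,0,0.0],[0,0,0.05,0,0,0,0.0],[0,0,0.05,0,0,0,0.0],[0,0,0.025,0,0,0,0.0],[0,0,0.009,0,0,0,0.0],[0,0,0,0,0,0,0.0]]}}

```text
time_s: 21.02
eef_pos: [0.6462, 0.203, 0.0955]
eef_rot: [2.222, 2.22, -0.0]
ft_force: [0.6, 0.4, -2.6]
width: 0.0487
```

Run:
```python
from h import *
to(.645,.203,.095,90)
```

```text
at [0.6462 0.203  0.0955] yaw 89.9 tilt [ 0. -0. -1.] F [ 0.6  0.4 -2.6] w 0.0487 t 21.0 | shift [ 0.     -0.0012  0.0005] turn -0.001
```

{"api": "drive_tool", "payload": {"deltas": [[0,0,0,0,0,0,0.062],[0,0,0,0,0,0,0.062],[0,0,0,0,0,0,0.062],[0,0,-0.03,0,0,0,0.062],[0,0,-0.045,0,0,0,0.062],[0,0,-0.045,0,0,0,0.062],[0,0,-0.05,0,0,0,0.062],[0,0,0,0,0,0,0.085]]}}

```text
time_s: 22.02
eef_pos: [0.6475, 0.2052, 0.2707]
eef_rot: [2.219, 2.219, 0.013]
ft_force: [0.0, -0.2, -0.3]
width: 0.0779
```

{"api": "drive_tool", "payload": {"deltas": [[-0.06,-0.015,0,0,0,0,0.085],[-0.061,-0.015,0,0,0,0,0.085],[-0.061,-0.015,0,0,0,0,0.085],[-0.061,-0.015,0,0,0,0,0.085],[-0.061,-0.015,0,0,0,0,0.085],[-0.061,-0.015,0,0,0,0,0.085],[-0.061,-0.015,0,0,0,0,0.085],[0,0,0.05,0,0,0.174,0.085],[0,0,0.05,0,0,0.174,0.085],[0,0,0.05,0,0,0,0.085]]}}

```text
time_s: 23.28
eef_pos: [0.5406, -0.2204, 0.1136]
eef_rot: [2.575, 1.799, -0.0]
ft_force: [0.8, -0.0, -0.3]
width: 0.0851
```

Run:
```python
from h import *
f=cam("scene"); dark(f,(240,210,345,310),.03); dark(f,(355,220,440,300),.12)
f=cam("wrist"); dark(f,(150,0,520,215),.027,60,300)
to(.541,-.223,.006,70)
```

```text
blob 124 px [259. 215.] rect mm [ 484. -296.] [57. 47.] 14
blob 267 px [274. 236.] rect mm [ 548. -218.] [79. 57.] 72
blob 83 px [309. 306.] rect mm [753. -53.] [21. 30.] 14
blob 312 px [374. 239.] rect mm [556.  89.] [70. 62.] 84
blob 383 px [413. 278.] rect mm [658. 201.] [55. 70.] 1
blob 515 px [322. 158.] rect mm [ 549. -193.] [13. 46.] 72
blob 452 px [321. 208.] rect mm [ 541. -215.] [26. 34.] 70
at [ 0.537  -0.2191  0.1101] yaw 70.1 tilt [-0.009  0.003 -1.   ] F [-0.4  0.3 -0.1] w 0.0851 t 23.4 | shift [-0.0023  0.0061  0.1041] turn 0.001
```

B lies in the far left cell (blob at 658,201 mm). A is unchanged. I go down and grip A.

{"api": "drive_tool", "payload": {"deltas": [[-0.002,0.004,0.04,0,0,0,0.085],[0,0,0.04,0,0,0,0.085],[0,0,0.024,0,0,0,0.085],[0,0,0,0,0,0,0.085],[0,0,0,0,0,0,0.0],[0,0,0,0,0,0,0.0],[0,0,0,0,0,0,0.0],[0,0,0,0,0,0,0.0],[0,0,0,0,0,0,0.0]]}}

```text
time_s: 24.5
eef_pos: [0.5447, -0.2237, 0.0133]
eef_rot: [2.571, 1.802, 0.001]
ft_force: [-3.4, 1.4, 11.5]
width: 0.0486
```

Run:
```python
from h import *
to(.541,-.223,.006,70)
```

```text
at [ 0.5447 -0.2237  0.0133] yaw 70.1 tilt [ 0.001 -0.001 -1.   ] F [-3.4  1.4 11.5] w 0.0486 t 24.5 | shift [-0.0006 -0.0037  0.0073] turn 0.001
```

{"api": "drive_tool", "payload": {"deltas": [[0,0,-0.03,0,0,0,0.0],[0,0,-0.06,0,0,0,0.0],[0,0,-0.06,0,0,0,0.0],[0,0,-0.06,0,0,0,0.0],[0,0,-0.05,0,0,0,0.0],[0,0,0,0,0,-0.174,0.0],[0,0,0,0,0,-0.175,0.0],[0,0,0,0,0,0,0.0],[0,0,0,0,0,0,0.0]]}}

```text
time_s: 25.62
eef_pos: [0.544, -0.2236, 0.2715]
eef_rot: [2.225, 2.218, 0.0]
ft_force: [-0.0, -1.0, -1.7]
width: 0.0488
```

Run:
```python
from h import *
to(.646,.095,.095,90)
```

```text
at [ 0.544  -0.2236  0.2715] yaw 89.8 tilt [ 0. -0. -1.] F [-0.  -1.  -1.7] w 0.0488 t 25.6 | shift [0.3189 0.101  0.1765] turn -0.003
```

{"api": "drive_tool", "payload": {"deltas": [[0.0532,0.0168,0,0,0,0,0.0],[0.0532,0.0168,0,0,0,0,0.0],[0.0532,0.0168,0,0,0,0,0.0],[0.0532,0.0168,0,0,0,0,0.0],[0.0532,0.0168,0,0,0,0,0.0],[0.0532,0.0168,0,0,0,0,0.0],[0,0,0,0,0,0,0.0],[0,0,0.05,0,0,0,0.0],[0,0,0,0,0,0,0.0]]}}

```text
time_s: 26.75
eef_pos: [0.6422, 0.094, 0.2177]
eef_rot: [-2.221, -2.217, 0.011]
ft_force: [-1.3, -0.4, -1.5]
width: 0.0481
```

Run:
```python
from h import *
to(.646,.095,.098,90)
```

```text
at [0.6422 0.094  0.2177] yaw 89.9 tilt [-0.007 -0.003 -1.   ] F [-1.3 -0.4 -1.5] w 0.0481 t 26.8 | shift [0.0013 0.0047 0.1197] turn -0.002
```

{"api": "drive_tool", "payload": {"deltas": [[0,0.003,0.04,0,0,0,0.0],[0,0,0.05,0,0,0,0.0],[0,0,0.022,0,0,0,0.0],[0,0,0.008,0,0,0,0.0],[0,0,0,0,0,0,0.0],[0,0,0,0,0,0,0.0]]}}

```text
time_s: 27.5
eef_pos: [0.6488, 0.0959, 0.1032]
eef_rot: [2.22, 2.221, 0.003]
ft_force: [0.3, 0.6, -2.1]
width: 0.0482
```

Run:
```python
from h import *
to(.646,.095,.098,90)
```

```text
at [0.6488 0.0959 0.1032] yaw 90.0 tilt [ 0.003  0.    -1.   ] F [ 0.3  0.6 -2.1] w 0.0482 t 27.5 | shift [-0.0009 -0.0028  0.0052] turn 0.000
```

{"api": "drive_tool", "payload": {"deltas": [[0,-0.002,0.005,0,0,0,0.0],[0,0,0,0,0,0,0.062],[0,0,0,0,0,0,0.062],[0,0,0,0,0,0,0.062],[0,0,-0.03,0,0,0,0.062],[0,0,-0.045,0,0,0,0.062],[0,0,-0.045,0,0,0,0.062],[0,0,-0.045,0,0,0,0.062],[0,0,0,0,0,0,0.085]]}}

```text
time_s: 28.62
eef_pos: [0.6476, 0.0966, 0.2658]
eef_rot: [2.218, 2.22, 0.01]
ft_force: [-0.8, 0.6, 0.5]
width: 0.078
```

{"api": "drive_tool", "payload": {"deltas": [[0.031,-0.059,0,0,0,0,0.085],[0.031,-0.059,0,0,0,0,0.085],[0.031,-0.059,0,0,0,0,0.085],[0.031,-0.059,0,0,0,0,0.085],[0.031,-0.059,0,0,0,0,0.085],[0,0,0,0,0,0.163,0.085],[0,0,0,0,0,0.163,0.085],[0,0,0,0,0,0.163,0.085],[0,0,0,0,0,0.163,0.085],[0,0,0,0,0,0.163,0.085]]}}

```text
time_s: 29.88
eef_pos: [0.3685, 0.2405, 0.2606]
eef_rot: [2.922, 1.153, -0.002]
ft_force: [-0.2, 0.5, -0.4]
width: 0.0855
```

{"api": "drive_tool", "payload": {"deltas": [[0,0,0,0,0,0.163,0.085],[0,0,0,0,0,0,0.085],[0,0,0,0,0,0,0.085]]}}

```text
time_s: 30.25
eef_pos: [0.3687, 0.2408, 0.261]
eef_rot: [3.002, 0.925, -0.001]
ft_force: [0.1, 0.1, 0.5]
width: 0.0855
```

Run:
```python
from h import *
to(.328,.285,.1,34); print(np.round(get_state()["qpos"],2))
f=cam("scene"); dark(f,(355,220,440,300),.12)
f=cam("wrist"); cv2.imwrite("pics/w4.png",f["color"]); dark(f,(150,0,520,240),.03,60,300); print(proj(f,(.328,.285,.03)))
```

```text
at [0.3687 0.2408 0.261 ] yaw 34.2 tilt [-0. -0. -1.] F [0.1 0.1 0.5] w 0.0855 t 30.2 | shift [-0.0087 -0.0595  0.161 ] turn 0.004
[-0.29  0.14 -0.45  1.92  0.07  1.09 -1.75]
blob 317 px [374. 239.] rect mm [556.  89.] [70. 62.] 84
blob 332 px [366. 269.] rect mm [662.  80.] [54. 69.] 2
blob 391 px [413. 278.] rect mm [658. 202.] [55. 71.] 1
blob 542 px [168. 128.] rect mm [306. 408.] [11. 69.] 89
blob 1546 px [422. 225.] rect mm [382.  97.] [44. 73.] 34
[268.20130211 172.93781383]
```

View pics/w4.png

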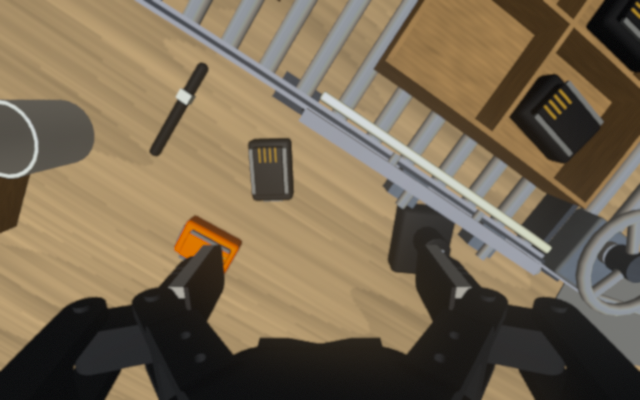

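bench1 is upright in the view, corners (249,140), (290,140), (294,198), (253,200). The orange look-alike at (207,243) and the pod pack at (420,240) are clear of the fingers' path.

Run:
```python
from h import *
f=cam("wrist")
P=np.array([onz(f,q,.027)[:2] for q in [(249,140),(290,140),(294,198),(253,200)]]); c=P.mean(0)
d=(P[0]+P[1]-P[2]-P[3])/2; print(c.round(4),[np.linalg.norm(P[i]-P[(i+1)%4]).round(3) for i in range(4)],np.degrees(np.arctan2(d[1],d[0])))
to(c[0],c[1],.006,np.degrees(np.arctan2(d[1],d[0])))
# packed ones in carton
for n,q in (("A",[(547,76),(604,120),(563,160),(512,115)]),):
    print(n,[onz(f,x,.109).round(3).tolist() for x in q],np.mean([onz(f,x,.109) for x in q],0).round(3))
for q in ((376,66),(587,207),(490,130),(562,33)): print(q,onz(f,q,.138).round(3))
```

```text
[0.3323 0.2837] [np.float64(0.047), np.float64(0.069), np.float64(0.049), np.float64(0.072)] 35.83542762708815
at [0.3688 0.2408 0.2612] yaw 34.1 tilt [-0. -0. -1.] F [ 1.3 -0.3  0.3] w 0.0850 t 30.4 | shift [-0.0061 -0.056   0.2552] turn -0.030
A [[0.56, 0.128, 0.109], [0.565, 0.056, 0.109], [0.514, 0.063, 0.109], [0.516, 0.132, 0.109]] [0.539 0.095 0.109]
(376, 66) [0.473 0.259 0.138]
(587, 207) [0.489 0.035 0.138]
(490, 130) [0.487 0.154 0.138]
(562, 33) [0.578 0.155 0.138]
```

{"api": "drive_tool", "payload": {"deltas": [[-0.006,-0.056,0,0,0,-0.03,0.075],[0,0,0.05,0,0,0,0.075],[0,0,0.05,0,0,0,0.075],[0,0,0.05,0,0,0,0.075],[0,0,0.05,0,0,0,0.075],[0,0,0.035,0,0,0,0.075],[0,0,0.017,0,0,0,0.075],[0,0,0,0,0,0,0.075],[0,0,0,0,0,0,0.0],[0,0,0,0,0,0,0.0]]}}

```text
time_s: 31.65
eef_pos: [0.3331, 0.2848, 0.0106]
eef_rot: [-2.989, -0.964, -0.003]
ft_force: [-1.3, 0.4, 4.4]
width: 0.0487
```

{"api": "drive_tool", "payload": {"deltas": [[0,0,0,0,0,0,0.0],[0,0,0,0,0,0,0.0],[0,0,0,0,0,0,0.0]]}}

```text
time_s: 32.02
eef_pos: [0.3331, 0.2848, 0.0106]
eef_rot: [-2.989, -0.964, -0.004]
ft_force: [-2.5, -0.3, 6.2]
width: 0.0487
```

{"api": "drive_tool", "payload": {"deltas": [[0,0,-0.03,0,0,0,0.0],[0,0,-0.05,0,0,0,0.0],[0,0,-0.05,0,0,0,0.0],[0,0,-0.05,0,0,0,0.0],[0,0,-0.04,0,0,0,0.0],[0,0,0,0,0,-0.16,0.0],[0,0,0,0,0,-0.16,0.0],[0,0,0,0,0,-0.16,0.0],[0,0,0,0,0,-0.16,0.0],[0,0,0,0,0,-0.16,0.0]]}}

```text
time_s: 33.28
eef_pos: [0.3323, 0.2836, 0.2299]
eef_rot: [2.373, 2.058, 0.001]
ft_force: [0.3, 0.1, -2.4]
width: 0.0486
```

{"api": "drive_tool", "payload": {"deltas": [[0,0,0,0,0,-0.145,0.0],[0,0,0,0,0,0,0.0],[0,0,0,0,0,0,0.0]]}}

```text
time_s: 33.65
eef_pos: [0.3325, 0.2837, 0.2296]
eef_rot: [2.227, 2.215, 0.0]
ft_force: [-1.2, -0.8, -1.8]
width: 0.0487
```

Run:
```python
from h import *
to(.536,.203,.24,90)
```

```text
at [0.3325 0.2837 0.2296] yaw 89.7 tilt [ 0. -0. -1.] F [-1.2 -0.8 -1.8] w 0.0487 t 33.6 | shift [-0.0796  0.2039 -0.0103] turn -0.005
```

{"api": "drive_tool", "payload": {"deltas": [[-0.02,0.051,0,0,0,0,0.0],[-0.02,0.051,0,0,0,0,0.0],[-0.02,0.051,0,0,0,0,0.0],[-0.02,0.051,0,0,0,0,0.0],[0,0,0,0,0,0,0.0],[0,0,0,0,0,0,0.0]]}}

```text
time_s: 34.4
eef_pos: [0.5358, 0.2038, 0.229]
eef_rot: [-2.225, -2.217, 0.001]
ft_force: [-1.5, 0.9, -2.1]
width: 0.0484
```

Run:
```python
from h import *
to(.5375,.2035,.096,90)
```

```text
at [0.5358 0.2038 0.229 ] yaw 89.8 tilt [-0.001  0.    -1.   ] F [-1.5  0.9 -2.1] w 0.0484 t 34.4 | shift [-0.0003  0.0019  0.133 ] turn -0.004
```

{"api": "drive_tool", "payload": {"deltas": [[0,0.002,0.04,0,0,0,0.0],[0,0,0.05,0,0,0,0.0],[0,0,0.032,0,0,0,0.0],[0,0,0.01,0,0,0,0.0],[0,0,0,0,0,0,0.0],[0,0,0,0,0,0,0.062],[0,0,0,0,0,0,0.062],[0,0,0,0,0,0,0.062]]}}

```text
time_s: 35.4
eef_pos: [0.539, 0.2037, 0.0982]
eef_rot: [2.223, 2.218, 0.002]
ft_force: [1.1, 0.3, 0.3]
width: 0.062
```

{"api": "drive_tool", "payload": {"deltas": [[0,0,-0.03,0,0,0,0.062],[0,0,-0.05,0,0,0,0.062],[0,0,-0.05,0,0,0,0.062],[0,0,-0.05,0,0,0,0.062],[-0.06,0.02,-0.04,0,0,0,0.05],[-0.06,0.02,0,0,0,0,0.05],[0,0,0,0,0,0,0.05],[0,0,0,0,0,0,0.05]]}}

```text
time_s: 36.4
eef_pos: [0.5745, 0.0941, 0.3108]
eef_rot: [-2.224, -2.218, -0.0]
ft_force: [-0.3, 1.8, 0.3]
width: 0.0498
```

Run:
```python
from h import *
to(.486,-.083,.27,90)
f=cam("scene"); dark(f,(355,220,440,300),.12)
cv2.imwrite("pics/s7.png",f["color"])
f=cam("wrist"); cv2.imwrite("pics/w5.png",f["color"])
```

```text
at [0.5745 0.0941 0.3108] yaw 89.8 tilt [-0.  0. -1.] F [-0.3  1.8  0.3] w 0.0498 t 36.4 | shift [-0.1773 -0.088   0.0407] turn -0.003
blob 317 px [374. 239.] rect mm [556.  89.] [70. 62.] 84
blob 322 px [414. 246.] rect mm [552. 198.] [58. 70.] 1
blob 333 px [366. 269.] rect mm [662.  80.] [54. 69.] 2
blob 388 px [413. 278.] rect mm [658. 202.] [55. 71.] 1
```

View pics/w5.png

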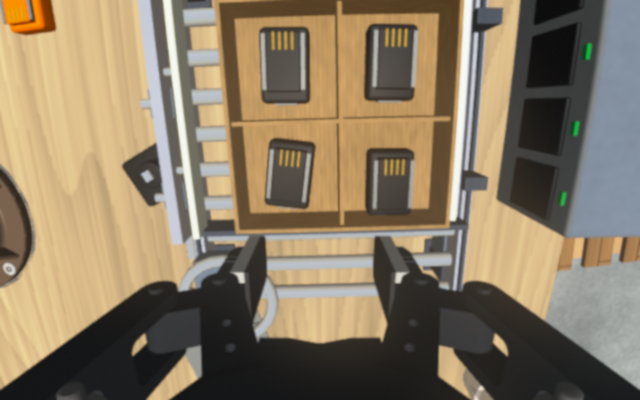

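All four packs sit in cells of their own: near left at (285,65), far left at (391,62), near right (already packed) at (290,174), far right at (390,182) a little low in its cell. Carton rim runs (219,8)–(238,230) on the near side, and the strip beside it at u about 165–200.

Run:
```python
from h import *
f=cam("wrist")
r=[(218,2),(237,231),(461,0),(449,228)]
for q in r+[(232,123),(449,119),(340,2),(342,225)]: print("rim",q,onz(f,q,.138).round(3))
for n,c in (("NL",[(261,28),(309,28),(308,103),(262,103)]),("FL",[(366,26),(417,26),(414,101),(367,101)]),("FR",[(367,150),(412,150),(413,214),(370,215)]),("NR",[(277,140),(314,146),(307,207),(267,203)])):
    print(n,np.mean([onz(f,q,.109) for q in c],0).round(3))
print("rows of max(min BGR) across strip")
g=f["color"].min(2)
for v in (60,120,180): print(v,g[v,150:245].tolist())
np.save("w5.npy",f["color"])
```

```text
rim (218, 2) [0.485 0.252 0.138]
rim (237, 231) [0.489 0.038 0.138]
rim (461, 0) [0.699 0.255 0.138]
rim (449, 228) [0.708 0.041 0.138]
rim (232, 123) [0.491 0.147 0.138]
rim (449, 119) [0.697 0.151 0.138]
rim (340, 2) [0.592 0.251 0.138]
rim (342, 225) [0.597 0.044 0.138]
NL [0.54  0.201 0.109]
FL [0.645 0.203 0.109]
FR [0.651 0.082 0.109]
NR [0.544 0.091 0.109]
rows of max(min BGR) across strip
60 [202, 202, 202, 202, 202, 200, 187, 155, 117, 91, 87, 87, 86, 86, 86, 87, 87, 89, 104, 146, 199, 230, 240, 242, 242, 237, 221, 178, 131, 103, 97, 96, 96, 95, 95, 96, 100, 120, 152, 175, 184, 185, 185, 185, 185, 185, 185, 185, 185, 185, 185, 185, 185, 185, 185, 185, 185, 185, 185, 185, 185, 185, 185, 185, 185, 185, 185, 182, 168, 141, 114, 101, 96, 82, 62, 50, 48, 47, 48, 47, 47, 47, 47, 47, 47, 47, 52, 69, 90, 100, 102, 101, 102, 103, 103]
120 [145, 147, 162, 189, 206, 205, 204, 204, 204, 204, 204, 204, 203, 198, 179, 144, 107, 89, 87, 87, 88, 88, 88, 89, 89, 96, 132, 190, 228, 239, 242, 242, 238, 220, 175, 126, 101, 97, 97, 97, 97, 96, 96, 96, 93, 92, 90, 90, 94, 107, 122, 132, 135, 137, 138, 137, 136, 136, 137, 138, 141, 143, 144, 144, 145, 146, 149, 151, 152, 151, 149, 147, 145, 142, 130, 115, 106, 101, 89, 70, 55, 52, 52, 52, 51, 51, 51, 52, 51, 52, 52, 58, 70, 79, 80]
180 [151, 130, 107, 85, 67, 61, 60, 61, 62, 62, 73, 115, 163, 192, 201, 202, 202, 202, 202, 202, 202, 199, 187, 157, 117, 93, 89, 89, 89, 90, 90, 91, 92, 100, 137, 194, 228, 238, 241, 240, 230, 201, 151, 113, 100, 98, 97, 97, 97, 97, 96, 95, 92, 90, 90, 95, 112, 131, 140, 141, 142, 141, 141, 140, 141, 142, 143, 145, 146, 146, 147, 149, 150, 150, 148, 146, 144, 143, 142, 138, 125, 112, 105, 98, 82, 63, 53, 51, 51, 51, 50, 50, 50, 50, 50]
```

{"api": "drive_tool", "payload": {"deltas": [[-0.0535,-0.026,-0.005,0,0,0,0.05],[-0.0535,-0.026,-0.005,0,0,0,0.05],[-0.0535,-0.026,-0.005,0,0,0,0.05],[-0.0535,-0.026,-0.005,0,0,0,0.05],[0,0,0,0,0,0,0.05],[0,0,0,0,0,0,0.05]]}}

```text
time_s: 37.3
eef_pos: [0.4705, -0.1184, 0.3309]
eef_rot: [2.222, 2.221, 0.001]
ft_force: [1.1, 0.2, 0.2]
width: 0.0498
```

Run:
```python
from h import *
to(.486,-.083,.27,90)
f=cam("wrist"); im=f["color"]; cv2.imwrite("pics/w6.png",im)
g=cv2.medianBlur(cv2.cvtColor(im,cv2.COLOR_BGR2GRAY),5)
c=cv2.HoughCircles(g,cv2.HOUGH_GRADIENT,1,20,param1=80,param2=25,minRadius=45,maxRadius=70)
for q in (c[0][:5] if c is not None else []): print("circ",q,onz(f,q[:2],.147).round(4),"r mm",q[2]/326*(f["P"][2]-.147)*1000)
dark(f,(200,20,480,240),.199,60,100)
for X in ((.473,-.042,.15),(.486,-.084,.199)): print(proj(f,X).round())
```

```text
at [ 0.4705 -0.1184  0.3309] yaw 90.0 tilt [ 0.001  0.    -1.   ] F [1.1 0.2 0.2] w 0.0498 t 37.3 | shift [0.0354 0.0154 0.0609] turn -0.001
circ [323.5  95.5  46.3] [ 0.4745 -0.0419  0.147 ] r mm 46.18466684328797
circ [ 9.5 94.5 66.1] [ 0.1552 -0.0348  0.147 ] r mm 65.9353455336634
blob 740 px [228.  28.] rect mm [402.   5.] [16. 41.] 89
blob 1231 px [388.  32.] rect mm [521.   5.] [151.   5.] 2
[322.  95.]
[338. 146.]
```

View pics/w6.png

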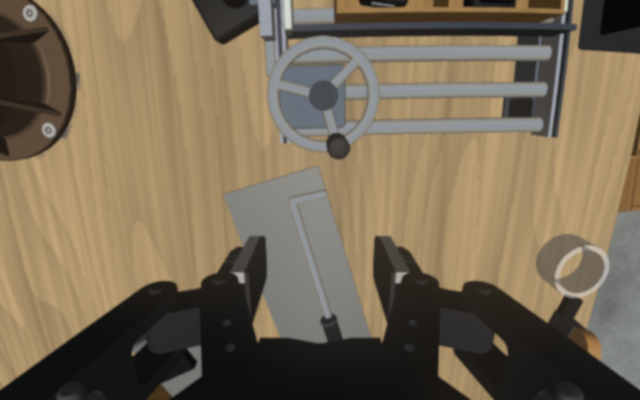

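The wheel's hub is at (323,95) and its crank handle at (338,146), so the axis is at (0.4745,-0.042) and the crank at (0.486,-0.085). The rod lies fully on its mat. I go to the crank and grip it, and work out the strip gap.

{"api": "drive_tool", "payload": {"deltas": [[0.033,0.0155,0,0,0,0,0.05],[0,0,0.05,0,0,0,0.05],[0,0,0.05,0,0,0,0.05],[0,0,0.04,0,0,0,0.05],[0,0,0.024,0,0,0,0.05],[0,0,0,0,0,0,0.05],[0,0,0,0,0,0,0.05]]}}

```text
time_s: 38.22
eef_pos: [0.4867, -0.0856, 0.1676]
eef_rot: [2.221, 2.221, 0.002]
ft_force: [0.2, -0.3, 0.5]
width: 0.0499
```

Run:
```python
from h import *
to(.486,-.0855,.166,90)
f=cam("wrist")
T=np.eye(4);T[:3,:3]=R.from_rotvec([-2.224,-2.218,0]).as_matrix();T[:3,3]=[.5745,.0941,.3108]
M=T@np.array(f["tool_from_camera"]);f["P"],f["A"]=M[:3,3],M[:3,:3]
for q in((177.5,60),(184,120),(191.5,180)): print("face",onz(f,q,.127).round(4))
for q in((169,60),(176,120),(184,180)): print("strip back",onz(f,q,.127).round(4))
for q in((157,60),(165,120),(174,180)): print("beam edge",onz(f,q,.127).round(4))
for q in((223,60),(229,120),(234,180)): print("carton",onz(f,q,.138).round(4))
```

```text
at [ 0.4867 -0.0856  0.1676] yaw 90.0 tilt [ 0.001  0.    -1.   ] F [ 0.2 -0.3  0.5] w 0.0499 t 38.2 | shift [ 0.0001 -0.0007  0.0016] turn -0.000
face [0.4402 0.2046 0.127 ]
face [0.4411 0.1486 0.127 ]
face [0.4426 0.088  0.127 ]
strip back [0.4319 0.2048 0.127 ]
strip back [0.4331 0.1487 0.127 ]
strip back [0.4347 0.0881 0.127 ]
beam edge [0.4202 0.2051 0.127 ]
beam edge [0.4219 0.1489 0.127 ]
beam edge [0.4241 0.0881 0.127 ]
carton [0.4869 0.2023 0.138 ]
carton [0.489  0.1485 0.138 ]
carton [0.4898 0.0903 0.138 ]
```

{"api": "drive_tool", "payload": {"deltas": [[0,0,0.001,0,0,0,0.0],[0,0,0,0,0,0,0.0],[0,0,0,0,0,0,0.0],[0,0,0,0,0,0,0.0]]}}

```text
time_s: 38.78
eef_pos: [0.4863, -0.0869, 0.1666]
eef_rot: [2.223, 2.218, 0.001]
ft_force: [-0.8, 0.6, 5.8]
width: 0.0184
```

```bash
cat >> h.py <<'E'
def crank(a0,step,n,r=.046):
    "rows (tool x, tool y at yaw 90) that carry the handle clockwise from angle a0 (deg)"
    a=np.radians(a0-step*np.arange(n+1)); P=np.round(r*np.c_[np.sin(a),np.cos(a)],4); print("end angle",a0-step*n); print(np.diff(P,axis=0).round(4).tolist())
E
python3 - <<'E'
from h import *
to(.4745,-.042,.166,90); crank(-75,20,18)
E
```

```text
at [ 0.4863 -0.0869  0.1666] yaw 89.9 tilt [ 0.001 -0.    -1.   ] F [-0.8  0.6  5.8] w 0.0184 t 38.8 | shift [ 0.0449 -0.0119  0.0005] turn -0.002
end angle -435
[[-0.0014, -0.0159], [0.0041, -0.0154], [0.0092, -0.0131], [0.0131, -0.0092], [0.0154, -0.0041], [0.0159, 0.0014], [0.0145, 0.0067], [0.0113, 0.0113], [0.0067, 0.0145], [0.0014, 0.0159], [-0.0041, 0.0154], [-0.0092, 0.0131], [-0.0131, 0.0092], [-0.0154, 0.0041], [-0.0159, -0.0014], [-0.0145, -0.0067], [-0.0113, -0.0113], [-0.0067, -0.0145]]
```

{"api": "drive_tool", "payload": {"deltas": [[-0.0014,-0.0159,0,0,0,0,0.0],[0.0041,-0.0154,0,0,0,0,0.0],[0.0092,-0.0131,0,0,0,0,0.0],[0.0131,-0.0092,0,0,0,0,0.0]]}}

```text
time_s: 39.28
eef_pos: [0.4322, -0.0621, 0.1666]
eef_rot: [2.224, 2.216, 0.001]
ft_force: [6.2, -1.3, 3.2]
width: 0.0185
```

{"api": "drive_tool", "payload": {"deltas": [[0.0154,-0.0041,0,0,0,0,0.0],[0.0159,0.0014,0,0,0,0,0.0],[0.0145,0.0067,0,0,0,0,0.0],[0.0113,0.0113,0,0,0,0,0.0],[0.0067,0.0145,0,0,0,0,0.0]]}}

```text
time_s: 39.9
eef_pos: [0.4617, 0.0021, 0.1665]
eef_rot: [2.223, 2.219, -0.002]
ft_force: [-1.4, -7.5, 12.0]
width: 0.0187
```

{"api": "drive_tool", "payload": {"deltas": [[0.0014,0.0159,0,0,0,0,0.0],[-0.0041,0.0154,0,0,0,0,0.0],[-0.0092,0.0131,0,0,0,0,0.0],[-0.0131,0.0092,0,0,0,0,0.0],[-0.0154,0.0041,0,0,0,0,0.0],[-0.0159,-0.0014,0,0,0,0,0.0],[-0.0145,-0.0067,0,0,0,0,0.0],[-0.0113,-0.0113,0,0,0,0,0.0],[-0.0067,-0.0145,0,0,0,0,0.0]]}}

```text
time_s: 41.02
eef_pos: [0.4865, -0.0869, 0.1665]
eef_rot: [2.223, 2.217, 0.003]
ft_force: [2.5, 3.4, 8.1]
width: 0.0184
```

{"api": "drive_tool", "payload": {"deltas": [[-0.0014,-0.0159,0,0,0,0,0.0],[0.0041,-0.0154,0,0,0,0,0.0],[0.0092,-0.0131,0,0,0,0,0.0],[0.0131,-0.0092,0,0,0,0,0.0],[0.0154,-0.0041,0,0,0,0,0.0],[0.0159,0.0014,0,0,0,0,0.0],[0.0145,0.0067,0,0,0,0,0.0],[0.0113,0.0113,0,0,0,0,0.0],[0.0067,0.0145,0,0,0,0,0.0],[0,0,0,0,0,0,0.0]]}}

```text
time_s: 42.28
eef_pos: [0.4632, 0.0023, 0.1665]
eef_rot: [2.222, 2.218, 0.002]
ft_force: [2.6, -1.3, 8.9]
width: 0.0185
```

Run:
```python
from h import *
import pickle
p,M,s=pose(); v=p[:2]-[.4745,-.042]; print(p.round(4),np.round(s["ft_force"],1),"r",np.linalg.norm(v),"ang",np.degrees(np.arctan2(v[1],v[0])))
crank(-255,20,6); g0=pickle.load(open("side.pkl","rb"));g=cam("side")
# profile across the strip and carton in the side view at y=.2: project points along x at z=.127
for y in (.18,.22):
  for n,q in (("t0",g0),("now",g)):
    xs=np.arange(.40,.50,.003); print(y,n,[int(q["color"][tuple(np.round(proj(q,(x,y,.127)))[::-1].astype(int))].min()) for x in xs])
cv2.imwrite("pics/d2.png",cv2.resize(g["color"][190:300,190:330],None,fx=5,fy=5,interpolation=cv2.INTER_CUBIC))
```

```text
[0.4632 0.0023 0.1665] [ 2.6 -1.3  8.9] r 0.04569792238676829 ang 104.29473978944851
end angle -375
[[0.0014, 0.0159], [-0.0041, 0.0154], [-0.0092, 0.0131], [-0.0131, 0.0092], [-0.0154, 0.0041], [-0.0159, -0.0014]]
0.18 t0 [135, 92, 163, 230, 237, 240, 174, 117, 117, 93, 188, 255, 253, 185, 177, 177, 161, 59, 57, 62, 69, 70, 70, 68, 64, 67, 64, 64, 71, 54, 87, 132, 76, 76]
0.18 now [162, 175, 182, 172, 168, 187, 163, 171, 160, 162, 158, 229, 242, 203, 224, 224, 134, 173, 233, 243, 230, 171, 171, 117, 166, 255, 255, 255, 91, 44, 79, 132, 74, 74]
0.22 t0 [98, 98, 167, 231, 236, 229, 189, 115, 118, 118, 136, 255, 251, 212, 190, 130, 57, 61, 67, 64, 66, 66, 68, 68, 66, 65, 70, 65, 61, 61, 83, 146, 147, 144]
0.22 now [133, 133, 176, 203, 161, 162, 194, 167, 172, 172, 203, 115, 106, 115, 108, 103, 148, 224, 242, 239, 241, 145, 116, 116, 199, 255, 255, 217, 45, 45, 83, 132, 44, 30]
```

View pics/d2.png

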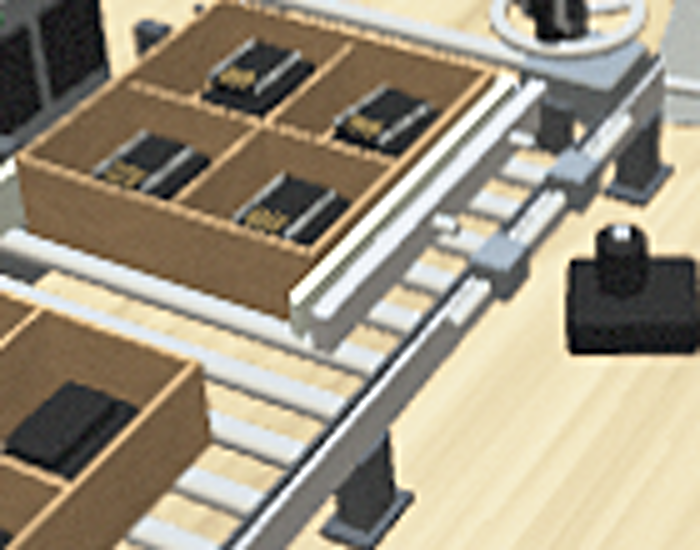

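The strip (white, (300,295)–(515,85)) stands just short of the carton after 540 degrees, as computed (45 mm of about 47.5). Another 100 degrees should press it back about 6 mm.

{"api": "drive_tool", "payload": {"deltas": [[0.0014,0.0159,0,0,0,0,0.0],[-0.0041,0.0154,0,0,0,0,0.0],[-0.0092,0.0131,0,0,0,0,0.0],[-0.0131,0.0092,0,0,0,0,0.0],[-0.0154,0.0041,0,0,0,0,0.0],[0,0,0,0,0,0,0.0],[0,0,0,0,0,0,0.0]]}}

```text
time_s: 43.2
eef_pos: [0.5198, -0.0389, 0.1665]
eef_rot: [2.224, 2.217, 0.001]
ft_force: [1.6, -2.1, 8.5]
width: 0.0184
```

{"api": "drive_tool", "payload": {"deltas": [[0,0,0,0,0,0,0.045],[0,0,0,0,0,0,0.045],[0,0,0,0,0,0,0.045],[0,0,-0.03,0,0,0,0.045],[0,0,-0.06,0,0,0,0.045],[0,0,-0.055,0,0,0,0.045],[0.055,0.025,0,0,0,0,0.045],[0.06,0.025,0,0,0,0,0.045],[0,0,0,0,0,0,0.045],[0,0,0,0,0,0,0.045]]}}

```text
time_s: 44.45
eef_pos: [0.5687, 0.0741, 0.3101]
eef_rot: [-2.222, -2.22, 0.002]
ft_force: [0.2, -0.8, 0.2]
width: 0.0448
```

Run:
```python
from h import *
to(.5745,.0941,.3108,90)
f=cam("wrist"); cv2.imwrite("pics/w7.png",f["color"])
g=f["color"].min(2)
for y in (.09,.12,.15,.18,.20):
    xs=np.arange(.44,.505,.0015); print(y,[int(g[tuple(np.round(proj(f,(x,y,.127)))[::-1].astype(int))]) for x in xs])
```

```text
at [0.5687 0.0741 0.3101] yaw 89.9 tilt [-0.001 -0.001 -1.   ] F [ 0.2 -0.8  0.2] w 0.0448 t 44.5 | shift [ 0.02    0.0057 -0.0007] turn -0.001
0.09 [83, 114, 165, 184, 155, 93, 91, 105, 143, 147, 147, 147, 149, 150, 150, 153, 188, 194, 196, 197, 197, 197, 195, 187, 162, 140, 188, 234, 227, 137, 109, 82, 64, 53, 54, 53, 53, 53, 53, 71, 90, 101, 101, 101]
0.12 [81, 151, 184, 170, 136, 89, 88, 88, 88, 89, 95, 126, 134, 137, 137, 167, 196, 196, 196, 196, 196, 196, 195, 167, 135, 180, 222, 231, 205, 110, 99, 67, 56, 52, 52, 53, 52, 51, 61, 78, 97, 98, 99, 99]
0.15 [129, 176, 185, 153, 91, 88, 88, 88, 88, 89, 114, 127, 134, 135, 148, 176, 198, 198, 197, 197, 198, 197, 189, 131, 132, 224, 236, 205, 148, 102, 92, 56, 52, 51, 52, 52, 51, 51, 68, 85, 99, 99, 99, 99]
0.18 [168, 194, 172, 130, 88, 87, 87, 87, 88, 105, 120, 132, 133, 137, 152, 200, 198, 199, 199, 198, 199, 198, 167, 127, 175, 234, 233, 164, 120, 94, 59, 52, 50, 50, 50, 50, 50, 57, 76, 99, 100, 105, 105, 102]
0.2 [180, 197, 157, 93, 91, 140, 160, 168, 168, 166, 165, 164, 163, 166, 192, 197, 198, 197, 198, 198, 198, 189, 130, 125, 221, 235, 222, 117, 99, 76, 59, 49, 48, 48, 47, 47, 47, 70, 87, 100, 100, 101, 101, 100]
```

In the wrist view's profile the gap between guide beam and strip went from 11.2 mm to about 3 mm. The strip is pressed back 8–9.5 mm, which is in range but deep, so I wind back about 25 degrees (2 mm).

{"api": "drive_tool", "payload": {"deltas": [[-0.057,-0.0245,0,0,0,0,0.045],[-0.056,-0.0245,0,0,0,0,0.045],[0,0,0,0,0,0,0.045],[0,0,0.05,0,0,0,0.045],[0,0,0.055,0,0,0,0.045],[0,0,0.038,0,0,0,0.045],[0,0,0,0,0,0,0.045]]}}

```text
time_s: 45.38
eef_pos: [0.5177, -0.0395, 0.1656]
eef_rot: [-2.222, -2.215, 0.006]
ft_force: [-0.4, 0.3, 0.5]
width: 0.0451
```

{"api": "drive_tool", "payload": {"deltas": [[0,0,0,0,0,0,0.0],[0,0,0,0,0,0,0.0],[0,0,0,0,0,0,0.0],[0.0099,-0.0018,0,0,0,0,0.0],[0.0092,-0.0039,0,0,0,0,0.0],[0,0,0,0,0,0,0.0]]}}

```text
time_s: 46.12
eef_pos: [0.5141, -0.0194, 0.1699]
eef_rot: [2.222, 2.218, 0.0]
ft_force: [-5.8, 0.3, 7.9]
width: 0.0182
```

{"api": "drive_tool", "payload": {"deltas": [[0,0,0,0,0,0,0.045],[0,0,0,0,0,0,0.045],[0,0,0,0,0,0,0.045],[0,0,-0.03,0,0,0,0.045],[0,0,-0.06,0,0,0,0.045],[0,0,-0.055,0,0,0,0.045],[0.06,-0.015,0,0,0,0,0.045],[0.06,-0.015,0,0,0,0,0.045],[0,0,0,0,0,0,0.045],[0,0,0,0,0,0,0.045]]}}

```text
time_s: 47.38
eef_pos: [0.4845, 0.1, 0.3127]
eef_rot: [2.223, 2.219, -0.001]
ft_force: [-0.2, 0.1, 0.3]
width: 0.0451
```

Run:
```python
from h import *
to(.5,.1,.31,90)
f=cam("wrist"); g=f["color"].min(2)
for y in (.09,.12,.15,.18,.20):
    xs=np.arange(.465,.505,.001); print(y,[int(v) for v in cv2.remap(g,np.float32([[proj(f,(x,y,.127))[0] for x in xs]]),np.float32([[proj(f,(x,y,.127))[1] for x in xs]]),cv2.INTER_LINEAR)[0]])
im=f["color"]
cv2.imwrite("pics/w8.png",im)
s=cam("scene"); dark(s,(355,220,440,300),.12); dark(s,(195,200,300,240),.02)
```

```text
at [0.4845 0.1    0.3127] yaw 89.9 tilt [ 0.    -0.001 -1.   ] F [-0.2  0.1  0.3] w 0.0451 t 47.4 | shift [-0.      0.0155  0.0027] turn -0.002
0.09 [200, 200, 200, 200, 199, 200, 197, 189, 169, 145, 140, 149, 170, 206, 230, 238, 240, 240, 234, 211, 160, 121, 109, 107, 106, 106, 105, 103, 103, 103, 103, 104, 105, 106, 107, 107, 106, 106, 106, 105]
0.12 [199, 199, 199, 199, 200, 198, 191, 175, 145, 138, 146, 165, 201, 228, 238, 241, 241, 236, 219, 172, 128, 110, 106, 106, 104, 104, 103, 104, 104, 103, 101, 100, 101, 104, 105, 104, 105, 105, 105, 103]
0.15 [201, 201, 201, 201, 200, 193, 175, 148, 137, 141, 156, 193, 224, 238, 242, 242, 239, 225, 185, 139, 115, 109, 104, 96, 92, 90, 90, 89, 87, 87, 86, 86, 85, 85, 85, 86, 86, 85, 84, 83]
0.18 [202, 202, 202, 202, 198, 182, 156, 140, 143, 153, 183, 220, 237, 242, 244, 241, 230, 198, 150, 117, 108, 107, 107, 106, 106, 106, 108, 109, 109, 107, 106, 106, 106, 105, 105, 106, 107, 106, 105, 105]
0.2 [201, 201, 202, 199, 191, 174, 159, 158, 161, 179, 209, 232, 241, 243, 244, 239, 219, 169, 121, 105, 104, 105, 106, 106, 105, 105, 107, 107, 106, 104, 103, 103, 103, 103, 103, 103, 102, 100, 100, 101]
blob 321 px [374. 239.] rect mm [556.  89.] [70. 62.] 84
blob 325 px [414. 246.] rect mm [552. 198.] [58. 70.] 1
blob 332 px [366. 269.] rect mm [662.  80.] [54. 69.] 1
blob 390 px [413. 278.] rect mm [658. 202.] [55. 71.] 1
blob 248 px [216. 215.] rect mm [ 502. -438.] [ 35. 113.] 17
```

View pics/w8.png

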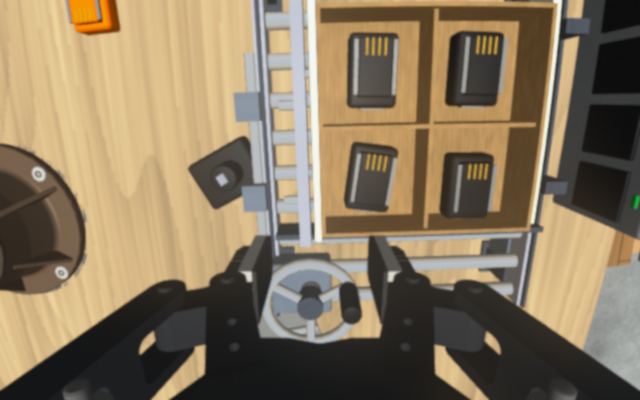

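The strip now touches the carton along its near side, u about 316, and all packs sit in their cells. My estimates of its deflection run from 3.7 to 9 mm, so I compare the fixed side camera's before and after pictures.

Run:
```python
from h import *
import pickle
g0=pickle.load(open("side.pkl","rb"));g1=cam("side")
xs=np.arange(.395,.50,.001)
def prof(g):
    out=[]
    for y in np.arange(.19,.262,.006):
        m=np.float32([proj(g,(x,y,.127)) for x in xs]); out.append(cv2.remap(g["color"].min(2),m[None,:,0],m[None,:,1],cv2.INTER_LINEAR)[0].astype(float))
    return np.array(out)
A,B=prof(g0),prof(g1)
a,b=A.mean(0),B.mean(0)
print("t0",a.round().astype(int).tolist());print("now",b.round().astype(int).tolist())
```

```text
t0 [113, 112, 111, 109, 107, 105, 105, 112, 128, 150, 175, 200, 218, 230, 235, 236, 236, 236, 236, 234, 229, 219, 202, 181, 160, 143, 131, 123, 119, 116, 115, 118, 134, 159, 190, 219, 239, 249, 253, 252, 248, 239, 225, 208, 195, 186, 183, 183, 181, 173, 157, 137, 114, 91, 74, 64, 60, 61, 62, 64, 65, 65, 66, 67, 67, 67, 67, 67, 66, 66, 66, 66, 67, 66, 66, 66, 66, 66, 66, 65, 65, 65, 65, 65, 65, 65, 65, 65, 64, 63, 63, 64, 68, 76, 86, 98, 108, 115, 119, 122, 123, 122, 120, 119, 118]
now [158, 135, 116, 106, 107, 113, 124, 138, 153, 168, 178, 184, 186, 187, 186, 184, 183, 182, 181, 180, 179, 179, 180, 180, 181, 180, 180, 180, 180, 181, 182, 183, 184, 184, 182, 181, 180, 180, 179, 175, 169, 160, 149, 136, 126, 119, 116, 115, 115, 116, 116, 116, 115, 113, 112, 110, 108, 110, 114, 126, 148, 176, 200, 218, 230, 236, 239, 239, 239, 238, 235, 228, 215, 195, 177, 169, 174, 189, 208, 229, 245, 253, 252, 248, 236, 212, 172, 126, 87, 64, 56, 57, 63, 75, 89, 103, 112, 116, 112, 105, 93, 78, 65, 57, 53]
```

The side camera shows the beam moved 51 mm (the wheel angle predicts 51.2) and the strip about 43, so it is pressed back about 8 mm. That is in range, but I take off another 2 mm to be nearer halfway.

{"api": "drive_tool", "payload": {"deltas": [[-0.06,0.0148,0,0,0,0,0.045],[-0.0594,0.0148,0,0,0,0,0.045],[0,0,0,0,0,0,0.045],[0,0,0.05,0,0,0,0.045],[0,0,0.055,0,0,0,0.045],[0,0,0.038,0,0,0,0.045],[0,0,0,0,0,0,0.045]]}}

```text
time_s: 48.4
eef_pos: [0.5117, -0.0195, 0.1675]
eef_rot: [-2.221, -2.216, 0.006]
ft_force: [-0.9, 0.1, 1.5]
width: 0.0446
```

{"api": "drive_tool", "payload": {"deltas": [[0,0,0,0,0,0,0.0],[0,0,0,0,0,0,0.0],[0,0,0,0,0,0,0.0],[0.0081,-0.0059,0,0,0,0,0.0],[0.0066,-0.0075,0,0,0,0,0.0],[0,0,0,0,0,0,0.0]]}}

```text
time_s: 49.15
eef_pos: [0.5007, -0.0039, 0.1717]
eef_rot: [2.222, 2.218, 0.002]
ft_force: [-5.1, -1.4, 10.5]
width: 0.0181
```

{"api": "drive_tool", "payload": {"deltas": [[0,0,0,0,0,0,0.045],[0,0,0,0,0,0,0.045],[0,0,0,0,0,0,0.045],[0,0,-0.03,0,0,0,0.045],[0,0,-0.06,0,0,0,0.045],[0,0,-0.06,0,0,0,0.045],[-0.06,-0.015,0,0,0,0,0.045],[-0.06,-0.015,0,0,0,0,0.045],[0,0,0,0,0,0,0.045],[0,0,0,0,0,0,0.045]]}}

```text
time_s: 50.4
eef_pos: [0.4702, -0.1239, 0.3197]
eef_rot: [-2.224, -2.218, -0.001]
ft_force: [0.1, 0.5, 0.5]
width: 0.0453
```

Run:
```python
from h import *
to(.5,.1,.31,90)
g1=cam("side"); xs=np.arange(.395,.50,.001); o=[]
for y in np.arange(.19,.262,.006):
    m=np.float32([proj(g1,(x,y,.127)) for x in xs]); o.append(cv2.remap(g1["color"].min(2),m[None,:,0],m[None,:,1],cv2.INTER_LINEAR)[0].astype(float))
b=np.mean(o,0)[50:]; print(b.round().astype(int).tolist())
s=cam("scene"); dark(s,(355,220,440,300),.12)
f=cam("wrist")
for n in ((.4985,-.44,.025),(.43,-.186,.012)): print(proj(f,n).round(), proj(s,n).round())
dark(s,(195,200,300,240),.02)
```

```text
at [ 0.4702 -0.1239  0.3197] yaw 89.9 tilt [ 0.     0.001 -1.   ] F [0.1 0.5 0.5] w 0.0453 t 50.4 | shift [0.224  0.0292 0.0098] turn -0.003
[116, 114, 112, 110, 108, 108, 113, 127, 149, 173, 197, 217, 231, 237, 239, 240, 240, 239, 236, 230, 217, 197, 173, 148, 131, 133, 152, 181, 209, 231, 246, 253, 252, 248, 236, 212, 171, 125, 87, 65, 57, 57, 63, 75, 88, 102, 112, 116, 113, 105, 93, 78, 65, 57, 53]
blob 317 px [374. 239.] rect mm [556.  89.] [70. 62.] 84
blob 323 px [414. 246.] rect mm [552. 198.] [58. 70.] 1
blob 332 px [366. 269.] rect mm [662.  80.] [54. 69.] 1
blob 388 px [413. 278.] rect mm [658. 202.] [55. 71.] 1
[337. 352.] [216. 213.]
[291. 200.] [295. 214.]
blob 247 px [216. 215.] rect mm [ 502. -438.] [ 35. 113.] 17
```

The beam backed off 2 mm while the strip stayed against the carton, leaving it pressed back about 6 mm. Packs and rod are unchanged, so I hand in.

```bash
python3 -c "
from station import ticket
print(ticket.hand_in())"
```

```text
the job is handed in; nothing more can be done
None
```

I raked both dropped packs out with the rod and laid the rod back on its mat. Both went into the carton with the loose pack, each in an empty cell of its own. Then I wound the guide in with the handwheel. I handed the job in at about 50 s of the 210 s; no verdict came back.

**Packs:** the last views show all four packs in separate cells. The three I placed are within about 1 cm of their cell middles; the far right one is furthest off, about 10 mm in y.

**Rod:** its handle reads the same in the scene camera as after I laid it down, and an earlier wrist picture showed handle and bend on the mat.

**Strip:** it ended about 6 mm pressed back, from the side camera's before and after pictures (guide moved about 49 mm, strip about 43 mm).
- My estimates disagreed along the way: from wrist views they ran from 3.7 to 9 mm, so I trusted the fixed side camera.
- I first wound it to about 10 mm, close to the 10.5 mm limit, then backed off twice by about 2 mm.

**Bystanders:** the stemmed battery and the tools were never near a move and looked undisturbed in the pictures, but I did not measure them again at the end.

**Pictures:** I viewed 18, over the budget of 14 and the one or two extra allowed.

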